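# Tip the jacks dish out of the marble board and put it away

## Task

On the wooden marble board, press the raised pad of the steel tab all the way down, so that its other end tips the oblong brass-toned jacks dish up out of its pocket. Lift the dish out, set it down flat on the shelf and let go, then take it again by its two ends, so that the fingers fit between the walls of the plywood stand, and lower it in (do not drop it) until it sits flat on the stand's floor, lying lengthwise and wholly between the two walls. Leave the ball in its hollow, the jar and the mug where they are.

Things in the scene. Friction and masses are not known exactly. Their poses are not given: they have to be found in the camera images.
- board: Fixed wooden marble board, 270 (x) x 120 (y) x 42 mm tall. Origin: centre of its underside, on the shelf; z up; +x runs along its length from the tab's pad (x about -90 mm) past the dish's pocket (centred at y = 0) to six shallow ball hollows (x 60 to 105 mm). A 24 mm wide slot for the tab's arm runs from the pocket towards -x.
- pocket (a point): Middle of the dish's place in the board's pocket: 12 mm above the board's origin; axes as the board's. The pocket is 43 mm wide (y) and spans x -52 to +32 mm. The dish lies in it lengthwise along x, rim 2 mm below the board's top, so it cannot be gripped until tipped up.
- tab (a joint): Angle of the bent steel tab in rad: 0 = at rest, 0.47 = pressed fully down to its stop, pad level just above the board's top. Its blade, 30 mm wide and 60 mm long with a 10 mm high lip behind the dish's -x end, carries the dish, which tilts by the joint angle about the pivot, +x end up. The pivot is stiff: 2 to 4 N on the pad moves it; it stays where it is left.
- tab_pivot (a point): Pivot pin of the tab, along board y, at x = -38, z = 12 mm in the board frame. With the tab fully down the dish's raised end has its lowest edge near x = 23, z = 43 mm and its upper rim near x = 10, z = 68 mm (board frame); it can be gripped there from above across the dish's width, fingertips just over the board's top, x about 5 mm.
- tab_pad (a point): Centre of the tab's pad, the part to press: a steel plate 36 (along board x) x 32 x 6 mm thick. At joint 0 it is at x = -85, z = 74 mm in the board frame, its outer (-x) end tilted up by 0.47 rad; fully pressed it is level at x = -108, z = 46 mm. It moves on an arc of 78 mm radius about the pivot.
- dish: Loose oblong open dish of brass-toned steel, 60 (x) x 38 (y) x 28 mm (z), walls 3 mm, 60 to 130 g. Origin: centre of its underside; z up through the open top. At the start it lies in the board's pocket, its axes along the board's.
- stand: Fixed plywood stand: floor 140 (x) x 76 (y) x 12 mm and two upright walls along x, 140 mm long, 12 mm thick, tops 52 mm above the shelf. The channel between them is 52 mm wide, runs along x, open at both ends. Origin: centre of its underside on the shelf; floor's top at z = 12 mm. The dish goes here, its x along the stand's x, either way round.
- clear_spot (a point): A point on the shelf (z = 0, world x = 0.57, y = 0 m) between the board and the stand, between the jar and the mug, always clear: room to set the dish down (about 9 cm free around it along x, 8 cm along y).
- ball_center (a point): Centre of the yellow hard silicone ball, 40 mm diameter, lying in a hollow of the board near its +x end (board x about 102, y 0, z about 58 mm). Bystander.
- jar: Closed clear plastic jar with a screw cap, 72 mm diameter, 100 mm tall; origin at the centre of its underside. Bystander.
- mug: White ceramic mug, 76 mm diameter, 85 mm tall, handle at its +y; origin at the centre of its underside. Bystander.
Not all that is in view belongs to the job. What is meant by the dish is not blue or red, and is the smaller of those in its own colour.

How it is judged:
By the outcome, as a careful person would: the job done as asked, in the order asked, and still so for the second after the job is handed in, with the robot touching nothing.
It also fails if it takes over 61 s, if anything falls off the work surface, if the arm or the gripper's body presses on something with over 40 N, if the wrist force passes 120 N, or if a joint passes its speed limit or range.

## Robot

A 7-joint arm with a two-finger parallel gripper is mounted at the origin on the work surface. World frame = base frame: x ahead of the robot, y to its left, z up, the work surface at z = 0. Lengths are in m, angles in rad, forces in N, time in s.
With the tool pointing down it reaches from about 0.4 to 0.85 m from the base axis. Payload 4.5 kg.
Tool frame: the origin (TCP) lies between the finger pads; the fingertips stand 19 mm ahead of it and the grasp point (between the pads) is the TCP; z points along the fingers, y is the direction in which the jaws open and shut (so a half turn about z gives the same grasp; the last joint's range is limited). The gripper opens to 88 mm and grips with 3 to 60 N. Pads are 18 mm wide; open, the fingers measure 123 mm over their backs; the gripper's body (75 mm by 187 mm) begins 45 mm behind the grasp point.
Start: joints at [1.252, 0.689, -0.195, 1.565, 0.157, 0.902, -0.215], TCP at [0.216, -0.587, 0.231] pointing down, gripper open.
Joint ranges: [-3.01, 3.01], [-0.46, 2.08], [-1.47, 1.51], [0.13, 2.56], [-1, 4.14], [0.04, 2.09], [-2.66, 2.66]. Speed limits (rad/s): [2.57, 2.57, 3.14, 3.14, 3.14, 3.14, 3.14].

## Interface

Orientations are given as a unit quaternion [x, y, z, w].
In Python, from plant import status, snapshot, finish_job, cut_out, tip_of gives the robot as it stands. The module is installed in compiled form; this text tells all that it offers.
- The arm moves only by the tool carry_out, never from a script. Its arguments are lists of equal length, an entry for each row: "linear": the shift along the world's x, y, z in m, a list of three; "roll": the turn about the world's z in rad. A call has 1 to 8 rows; each row is the pose to reach, as a shift and turn from the pose measured when the call began; what a row does not reach only later rows make up. A row lasts 1/12 s, in which the tool goes at most 41.7 mm and 7.16 degrees, less where a joint would pass 70% of its speed; a pose out of reach is approached as far as the arm can. A call with a gripper value outside its range is refused whole. "gripper" is the opening, from 0 (shut) to 1 (fully open), set as the call begins (left out, the last holds). The fingers move at their own pace and stop on an object; "grip_force" is the grip in N (left out, the last holds). Time passes only in rows, so rows that repeat a pose let the fingers close. It gives the time, the measured TCP pose, the force and the opening at its end, in the units of the state.
- status.get_state(): the state, without advancing time (a new reading comes with each control period).
- snapshot(name): name is "side" or "top"; returns a dict with "img" (384x512x3 uint8, red, green, blue), "range_z" (384x512 float32, m along the optical axis (not along the pixel's ray), 0 where there is no reading), "fx", "fy", "cx", "cy" (pixels), "world_from_camera" (4x4, takes a point from camera to world coordinates). Camera axes: x right, y down, z forward; pixel columns grow to the right and rows downward; lengths in m; the calibration is good to about 2 mm. A picture is of the moment at which its call begins.
- finish_job(): hands the job in, once; it reports no verdict.
Trained networks look in a picture, given as the dict that the camera call returned (one of the last four; its "shot" number tells which), for a name from the list of things; names that differ only in an ending like _2 or _b are one class to them, and where a whole thing is asked for, a point or a joint stands for the part that bears it (a point fixed in the world has none). Each returns a list of dicts, best first, with "confidence" (0 to 1); they miss things now and then, are a little off and sometimes report something else, mostly with a low value. They report only what shows in the picture. A call takes as long as a camera call. They do not tell look-alikes from the thing itself.
- cut_out(picture, query): "region" (384x512 bool, what is visible of it) and "pixel" ([column, row] in pixels, amid what is visible of it).
- tip_of(picture, query): "pixel" ([column, row] in pixels: a listed point, or the origin of a listed thing).
The state is a dict: "clock": time; "q": joint angles; "qd": joint speeds; "joint_torque": joint torques, N m; "tool_pos": TCP position; "eef_rot": TCP orientation; "contact_force": force on the tool from outside, world axes, zero at the start; "moment": the same for the moment, N m; "opening": opening from 0.0 (shut) to 1.0 (fully open).
Only numpy, scipy, OpenCV 4.12 (cv2) and the standard library are available. Lean on these libraries where they do the work, as an engineer would, in place of code of your own. Each camera call takes 0.05 s, during which the arm holds its last target.

## Working session

There is one attempt and no reset: what is moved stays moved. The work goes in short steps, Python scripts to look and compute and a tool call to move; the robot and the scene stay as the last step left them, time stands still between calls to the robot, and variables do not carry over. Pictures are saved under pics/ and viewed, and the job is handed in when it is done.

Besides the shell and the picture viewer there is one more tool, called after "Call:" as name(argument=value, ...) on one line, values as JSON. carry_out: Moves the arm, as the interface text tells. Its arguments: {"type":"object","properties":{"linear":{"type":"array"},"roll":{"type":"array"},"gripper":{"type":"number"},"grip_force":{"type":"number"}},"required":["linear","roll"]}

```bash
mkdir -p pics; cat > h.py <<'E'
import numpy as np, cv2
from plant import status, snapshot, finish_job, cut_out, tip_of
def save(s,name): cv2.imwrite('pics/'+name,cv2.cvtColor(s['img'],cv2.COLOR_RGB2BGR))
def pts(s):
    z=s['range_z'];v,u=np.mgrid[0:z.shape[0],0:z.shape[1]]
    P=np.stack([(u-s['cx'])/s['fx']*z,(v-s['cy'])/s['fy']*z,z,np.ones_like(z)],-1)@np.array(s['world_from_camera']).T
    P=P[...,:3];P[z==0]=np.nan;return P
def at(s,u,v,zw):  # intersect ray with plane z=zw
    M=np.array(s['world_from_camera']);d=M[:3,:3]@np.array([(u-s['cx'])/s['fx'],(v-s['cy'])/s['fy'],1]);o=M[:3,3]
    return o+d*(zw-o[2])/d[2]
E
python3 - <<'E'
from h import *
a=snapshot('top');b=snapshot('side');save(a,'t0.png');save(b,'s0.png')
for n,s in(('top',a),('side',b)):
    P=pts(s)
    print(n,s['fx'],np.round(s['world_from_camera'],3).tolist())
    for q in ['board','dish','stand','tab_pad','tab_pivot','pocket','jar','mug','ball_center']:
        for r in tip_of(s,q)[:4]:
            u,v=np.array(r['pixel']);p=P[int(np.clip(v,0,383)),int(np.clip(u,0,511))]
            print(q,np.round([u,v]),round(r['confidence'],2),np.round(p,3))
print(status.get_state())
E
```

```text
top 360.0878981654487 [[-0.004, -0.988, 0.156, 0.417], [-1.0, 0.004, -0.0, -0.071], [-0.0, -0.156, -0.988, 0.835], [0.0, 0.0, 0.0, 1.0]]
board [327. 190.] 0.67 [ 0.559 -0.236  0.013]
dish [396. 157.] 0.97 [ 0.638 -0.405  0.003]
dish [394. 202.] 0.79 [ 0.53  -0.39   0.005]
dish [329. 186.] 0.73 [ 0.569 -0.241  0.013]
dish [301. 292.] 0.69 [ 0.329 -0.171  0.004]
stand [125. 188.] 0.68 [0.566 0.233 0.011]
stand [326. 202.] 0.37 [ 0.528 -0.231  0.02 ]
tab_pad [324. 221.] 0.77 [ 0.48  -0.214  0.076]
tab_pivot [326. 202.] 0.58 [ 0.531 -0.23   0.014]
pocket [326. 189.] 0.77 [ 0.559 -0.233  0.014]
jar [238. 132.] 0.93 [ 0.672 -0.031  0.095]
mug [234. 248.] 0.84 [ 0.425 -0.018  0.005]
ball_center [340. 141.] 0.62 [ 0.654 -0.255  0.077]
ball_center [325. 222.] 0.24 [ 0.48  -0.217  0.074]
side 493.46728895870643 [[0.977, -0.113, 0.182, 0.291], [-0.213, -0.594, 0.776, -1.143], [0.02, -0.797, -0.604, 0.908], [0.0, 0.0, 0.0, 1.0]]
board [278. 254.] 0.9 [ 0.548 -0.268  0.039]
board [308. 203.] 0.43 [ 0.69  -0.063  0.028]
dish [190. 251.] 0.77 [ 0.332 -0.201  0.026]
dish [327. 298.] 0.74 [ 0.629 -0.
[... 490 characters left out ...]
q': array([ 1.25181538,  0.68908401, -0.19456957,  1.56531699,  0.15729027,
        0.90250529, -0.21511924]), 'qd': array([-6.20999253e-04, -1.00011205e-03, -1.02853573e-03,  1.05124657e-03,
       -3.69084707e-05, -8.39187865e-04,  1.19383325e-03]), 'joint_torque': array([-4.72284173e-04, -5.27498353e+01, -1.26701519e+00, -1.53748405e+01,
       -5.18459338e-02, -6.14528017e-04,  3.53801715e-05]), 'tool_pos': array([ 0.21595746, -0.58651933,  0.23094738]), 'eef_rot': array([9.84485626e-01, 1.75465244e-01, 3.98687853e-06, 3.35327991e-05]), 'contact_force': array([-0.35444965,  0.12982391,  0.67004141]), 'moment': array([ 0.00749638, -0.01680075, -0.01790197]), 'opening': 1.0015031916903328}
```

View pics/t0.png

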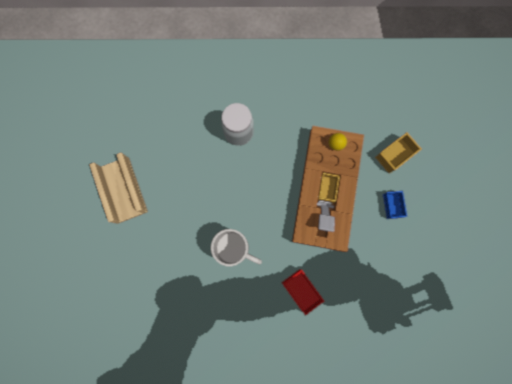

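View pics/s0.png

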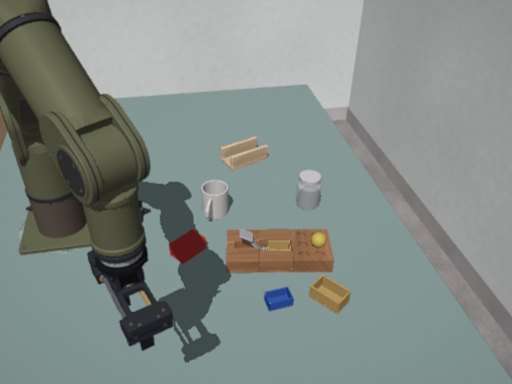

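Top view candidates: a brass dish in the board's pocket at (329,186), a larger brass dish on the shelf at (399,152), a blue one at (396,204) and a red one at (302,292). I choose the one in the pocket. Next I measure the poses and make a close crop.

```bash
cat > m.py <<'E'
from h import *
def rectof(p):
    (c,s,a)=cv2.minAreaRect((p[:,:2]*1000).astype(np.float32)); return np.round(c,1),np.round(s,1),round(a,1)
E
python3 - <<'E'
from m import *
for n in('top','side'):
    s=snapshot(n);P=pts(s);
    for q in('board','stand','mug','jar','dish','tab_pad'):
        for r in cut_out(s,q)[:4]:
            m=r['region'];p=P[m];p=p[~np.isnan(p[:,0])]
            if q=='board':p=p[(abs(p[:,2]-.042)<.006)]
            if q=='stand':
                pt=p[(abs(p[:,2]-.052)<.005)]; 
                if len(pt)>10: print('  walltops',len(pt),rectof(pt),pt.mean(0).round(4))
            if len(p)<10: continue
            print(n,q,round(r['confidence'],2),np.round(r['pixel']),len(p),rectof(p),'z',np.percentile(p[:,2],[5,50,95]).round(3))
    if n=='top':
        c=s['img'][120:260,285:425];save({'img':cv2.resize(c,None,fx=4,fy=4,interpolation=cv2.INTER_CUBIC)},'c0.png')
        c=s['img'][145:230,80:160];save({'img':cv2.resize(c,None,fx=6,fy=6,interpolation=cv2.INTER_CUBIC)},'c1.png')
E
```

```text
top board 0.71 [317. 193.] 4750 (array([ 560.5, -234.5]), array([120.9, 270.3]), 79.4) z [0.038 0.041 0.044]
top board 0.39 [120. 190.] 219 (array([560.9, 242.2]), array([139.4,  76.9]), 20.8) z [0.036 0.042 0.048]
  walltops 658 (array([560.4, 242. ]), array([137.1,  76.7]), 21.7) [0.5596 0.2399 0.0507]
top stand 0.97 [118. 190.] 2370 (array([561.5, 252.4]), array([148.5,  95.6]), 21.3) z [0.009 0.015 0.052]
top stand 0.66 [329. 199.] 5609 (array([ 559.5, -239.7]), array([131.6, 270.3]), 79.3) z [0.022 0.041 0.045]
top mug 0.95 [229. 248.] 1131 (array([415.5, -21.1]), array([97.8, 72.8]), 35.0) z [0.002 0.005 0.085]
top jar 0.95 [235. 122.] 1087 (array([711.7, -15.9]), array([102.3,  66.3]), 44.9) z [0.022 0.098 0.101]
top dish 0.85 [396. 204.] 560 (array([ 522.9, -394.9]), array([60. , 52.4]), 5.8) z [0.    0.007 0.028]
top dish 0.6 [397. 154.] 922 (array([ 642.3, -401.8]), array([54.5, 83.1]), 37.8) z [0.001 0.006 0.038]
top dish 0.6 [301. 292.] 942 (array([ 330.5, -170.8]), array([83. , 51.2]), 35.6) z [0.002 0.004 0.039]
top dish 0.58 [330. 186.] 509 (array([ 561.1, -234. ]), ar
[... 403 characters left out ...]
 ]), array([234. ,  75.3]), 85.9) z [0.008 0.056 0.083]
side jar 0.57 [310. 191.] 871 (array([726.2,  32.9]), array([219.4,  73.2]), 71.5) z [0.004 0.064 0.099]
side dish 0.98 [189. 245.] 825 (array([ 327.7, -154. ]), array([104.9,  93. ]), 35.9) z [-0.     0.019  0.037]
side dish 0.66 [334. 294.] 930 (array([ 644.6, -405.6]), array([55.7, 81.7]), 36.3) z [0.001 0.019 0.036]
side dish 0.57 [279. 298.] 541 (array([ 526.1, -380.2]), array([72.9, 62.2]), 6.1) z [-0.001  0.012  0.028]
side dish 0.51 [278. 246.] 229 (array([ 560.7, -235.9]), array([41.7, 60.2]), 80.2) z [0.011 0.028 0.039]
side tab_pad 0.76 [248. 237.] 162 (array([ 488.3, -220.8]), array([44.4, 52. ]), 79.4) z [0.035 0.072 0.082]
```

View pics/c0.png

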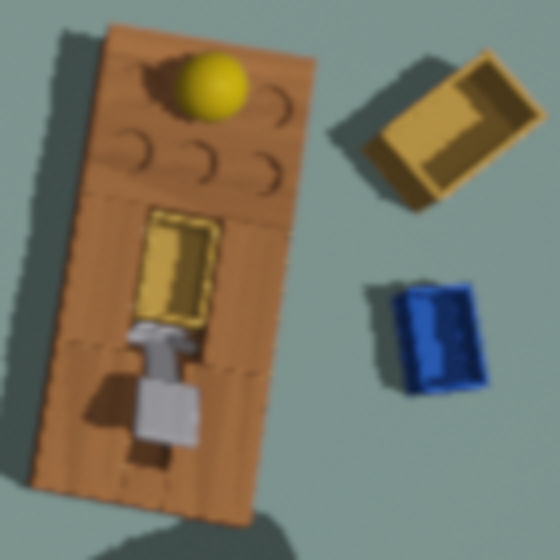

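View pics/c1.png

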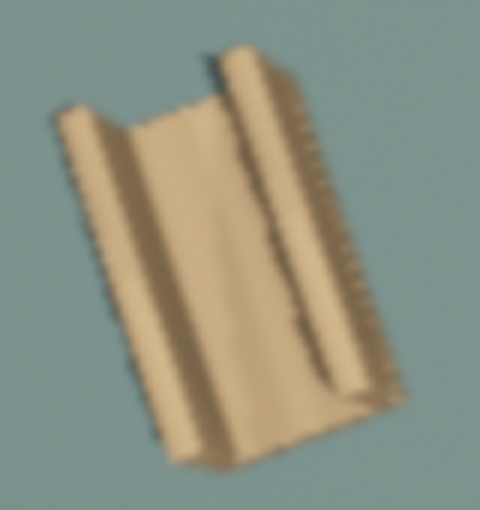

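The crop shows the brass dish in the pocket behind the steel tab, and it is smaller than the loose brass one. Board pose: (0.5605, -0.2345), yaw -10.6°. Stand pose: (0.561, 0.241), yaw 21.3°. Now I move above the pad with the fingers shut.

Call:
carry_out(linear=[[0.262, 0.3675, -0.05], [0.262, 0.3675, -0.05], [0.262, 0.3675, -0.05], [0.262, 0.3675, -0.05], [0.262, 0.3675, -0.05], [0.262, 0.3675, -0.05], [0.262, 0.3675, -0.05], [0.262, 0.3675, -0.05]], roll=[-0.538, -0.538, -0.538, -0.538, -0.538, -0.538, -0.538, -0.538], gripper=0)

```text
clock: 2.37
tool_pos: [0.4094, -0.3151, 0.1943]
eef_rot: [0.996, -0.093, 0.0, 0.0]
contact_force: [0.5, -0.2, -0.6]
opening: 0.422
```

Call:
carry_out(linear=[[0.0686, 0.0961, -0.02], [0.0686, 0.0961, -0.03], [0.0686, 0.0961, -0.054], [0.0686, 0.0961, -0.064], [0.0686, 0.0961, -0.074], [0.0686, 0.0961, -0.074], [0.0686, 0.0961, -0.074], [0.0686, 0.0961, -0.074]], roll=[0, 0, 0, 0, 0, 0, 0, 0])

```text
clock: 3.03
tool_pos: [0.4775, -0.2212, 0.1212]
eef_rot: [0.996, -0.094, 0.001, 0.001]
contact_force: [-0.1, 0.1, -0.8]
opening: 0.004
```

```bash
python3 - <<'E'
from h import *
s=snapshot('side');c=s['img'][130:300,180:380];save({'img':cv2.resize(c,None,fx=4,fy=4/1.15,interpolation=cv2.INTER_CUBIC)},'s1.png')
st=status.get_state();print(st['tool_pos'],st['opening'],st['q'].round(2),st['clock'])
E
```

```text
[ 0.47766899 -0.22112615  0.12139338] 0.003538141576126081 [ 0.33  0.73  0.03  1.97 -0.04  0.44 -1.38] 3.0833
```

View pics/s1.png

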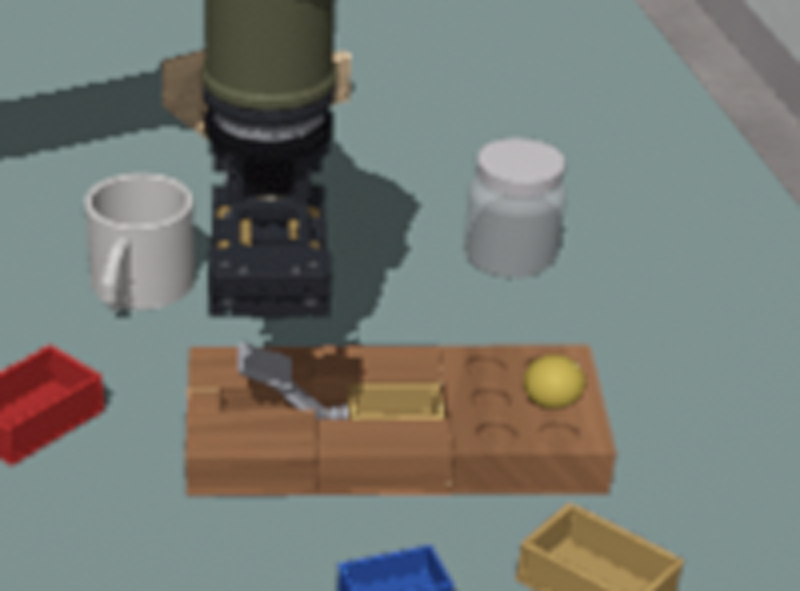

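Call:
carry_out(linear=[[0.0, 0.002, -0.01], [0.0, 0.002, -0.02], [-0.004, 0.003, -0.025], [-0.008, 0.004, -0.03], [-0.012, 0.005, -0.036], [-0.016, 0.005, -0.042], [-0.02, 0.006, -0.048], [-0.022, 0.006, -0.052]], roll=[0, 0, 0, 0, 0, 0, 0, 0])

```text
clock: 3.75
tool_pos: [0.452, -0.2143, 0.0688]
eef_rot: [0.996, -0.094, -0.002, 0.0]
contact_force: [-5.9, 2.0, 10.7]
opening: 0.005
```

```bash
python3 - <<'E'
from h import *
s=snapshot('side');c=s['img'][130:300,180:380];save({'img':cv2.resize(c,None,fx=4,fy=4/1.15,interpolation=cv2.INTER_CUBIC)},'s2.png')
st=status.get_state();print(st['tool_pos'],st['contact_force'],st['clock'])
E
```

```text
[ 0.45120536 -0.21408143  0.06827116] [-3.48676143  0.28304123  3.77948457] 3.8
```

View pics/s2.png

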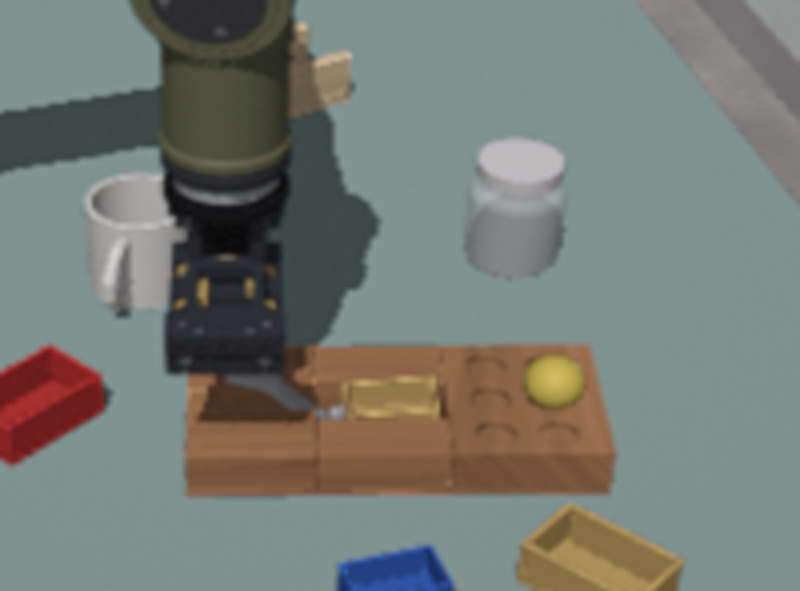

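The dish's +x end is rising at about (390,395) in the crop. I press on to the stop.

Call:
carry_out(linear=[[0.001, 0, -0.003], [0.001, 0, -0.005], [0.001, 0, -0.007], [0.001, 0, -0.007]], roll=[0, 0, 0, 0])

```text
clock: 4.13
tool_pos: [0.4487, -0.2136, 0.0607]
eef_rot: [0.995, -0.095, -0.006, -0.0]
contact_force: [-1.7, 0.0, 2.3]
opening: 0.005
```

```bash
python3 - <<'E'
from h import *
s=snapshot('side');c=s['img'][200:280,200:340];save({'img':cv2.resize(c,None,fx=5.5,fy=5.5,interpolation=cv2.INTER_CUBIC)},'s3.png')
st=status.get_state();print(st['tool_pos'],st['contact_force'],st['clock'])
P=pts(s);R=np.array([[.983,.184],[-.184,.983]])
b=P.copy();b[...,:2]=(P[...,:2]-[.5605,-.2345])@np.array([[.983,.184],[-.184,.983]])
m=(abs(b[...,1])<.016)&(b[...,0]<.032)&(b[...,0]>-.13)&(b[...,2]<.09)
for v in np.argwhere(m)[::6]: print((b[v[0],v[1]]*1000).round(),end=' ')
E
```

```text
[ 0.45013741 -0.21378307  0.0608126 ] [-1.07532524  0.59547835  0.58433892] 4.1833
[10. 16. 50.] [-1. 13. 50.] [18. 16. 47.] [-8. 14. 45.] [-68.  14.  42.] [-27.  12.  44.] [-6. 14. 42.] [-123.   13.   40.] [-107.  -15.   65.] [-92.  -9.  60.] [-76.  14.  39.] [-60.  14.  39.] [-24.  14.  38.] [-3. 16. 36.] [16. 14. 38.] [-123.    7.   42.] [-87. -11.  58.] [-71.  12.  37.] [-55.  10.  38.] [-24.  12.  36.] [-3. 16. 33.] [21. -6. 52.] [-118.    2.   42.] [-79.  -2.  46.] [-60.  11.  34.] [-29.  13.  32.] [-11.  13.  32.] [13. 14. 31.] [-123.    1.   40.] [-107.   15.   27.] [-89. -16.  55.] [-69.   2.  39.] [-53.  10.  31.] [-21.  14.  27.] [ 0. 14. 27.] [19. 15. 26.] [-123.   -3.   40.] [-107.    9.   29.] [-92.  11.  27.] [-76.  -6.  43.] [-60.  13.  25.] [-29.  15.  23.] [-5. 15. 23.] [13. 11. 27.] [-128.  -11.   45.] [-112.   -6.   40.] [-97.  12.  22.] [-82. -11.  44.] [-66.   3.  31.] [-35.  -6.  39.] [-13.  15.  19.] [ 6. 12. 22.] [-120.  -11.   40.] [-105.   13.   18.] [-89.   7.  24.] [-74. -12.  41.] [-58.   3.  28.] [-26.  13.  18.] [-10.   9.  22.] [-123.  -14.   40.] [-97. -13.  39.] [-82. -13.  38.] [-53. -14.  39.] [-26.  12.  15.] [-82. -15.  37.] [-39.  14.  10.] [-42.   3.  16.]
```

View pics/s3.png

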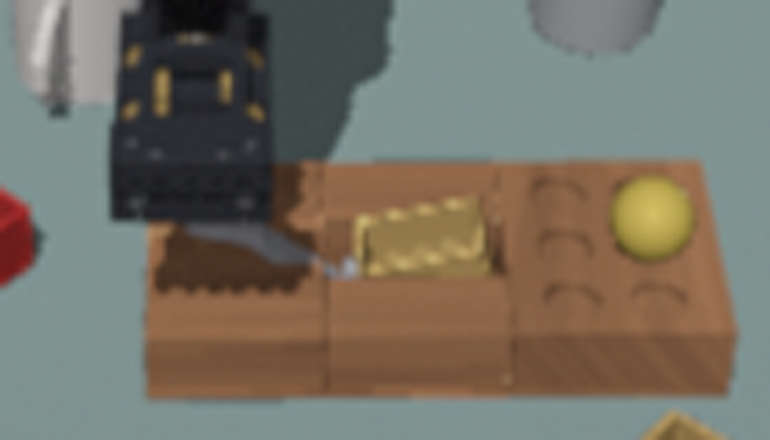

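The tip slid off the pad's outer end with the dish about half tipped. I lift, shift towards the pivot and press straighter.

Call:
carry_out(linear=[[-0.002, 0, 0.015], [-0.002, 0, 0.035], [0, 0, 0.05], [0.008, -0.001, 0.05], [0.015, -0.003, 0.05], [0.015, -0.003, 0.05]], roll=[0, 0, 0, 0, 0, 0])

```text
clock: 4.68
tool_pos: [0.4677, -0.2171, 0.1104]
eef_rot: [0.996, -0.094, -0.003, 0.0]
contact_force: [0.5, -0.3, 0.3]
opening: 0.007
```

```bash
python3 - <<'E'
from h import *
s=snapshot('side');c=s['img'][180:280,200:340];save({'img':cv2.resize(c,None,fx=5.5,fy=5.5,interpolation=cv2.INTER_CUBIC)},'s4.png')
st=status.get_state();p=st['tool_pos'];print(p,st['contact_force'],st['clock'])
print((p[:2]-[.5605,-.2345])@np.array([[.983,.184],[-.184,.983]]))
E
```

```text
[ 0.46623098 -0.21680124  0.11001975] [ 0.16624625 -0.45774931 -1.20396325] 4.7333
[-9.59230200e-02  5.23798403e-05]
```

View pics/s4.png

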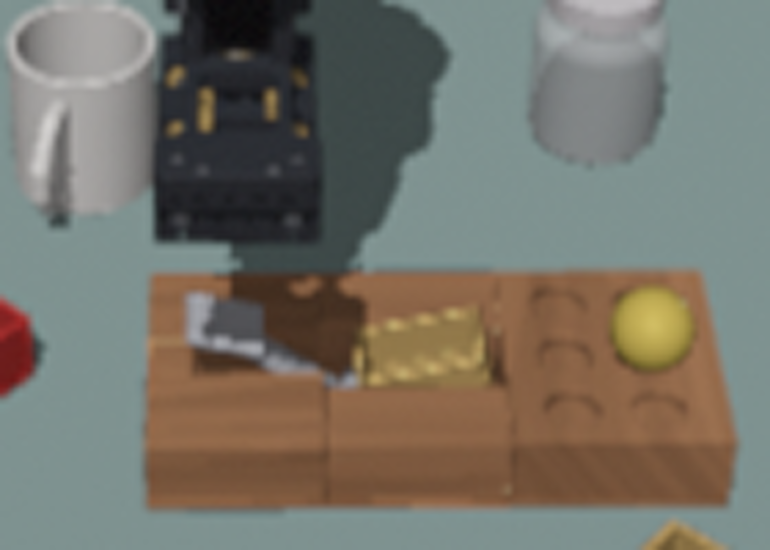

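The pad is now at about (225,320) in the crop, still tilted and under the tip. Pressing down again.

Call:
carry_out(linear=[[0, 0, -0.015], [0, 0, -0.024], [-0.001, 0, -0.028], [-0.002, 0, -0.032], [-0.003, 0, -0.036], [-0.004, 0, -0.04], [-0.005, 0, -0.043], [-0.005, 0, -0.045]], roll=[0, 0, 0, 0, 0, 0, 0, 0])

```text
clock: 5.4
tool_pos: [0.4609, -0.2168, 0.0648]
eef_rot: [0.996, -0.094, -0.004, -0.0]
contact_force: [-0.8, -0.3, 0.1]
opening: 0.003
```

Call:
carry_out(linear=[[0.001, 0, -0.002], [0.001, 0, -0.003], [0.001, 0, -0.003]], roll=[0, 0, 0])

```text
clock: 5.65
tool_pos: [0.462, -0.2168, 0.0617]
eef_rot: [0.996, -0.094, -0.004, -0.0]
contact_force: [-0.2, -1.3, -0.4]
opening: 0.001
```

```bash
cat > k.py <<'E'
from h import *
import sys
n=sys.argv[1]
s=snapshot('side');c=s['img'][180:280,200:340];save({'img':cv2.resize(c,None,fx=5.5,fy=5.5,interpolation=cv2.INTER_CUBIC)},n)
st=status.get_state();p=st['tool_pos'];print(p,st['contact_force'],st['clock'])
print((p[:2]-[.5605,-.2345])@np.array([[.983,.184],[-.184,.983]]))
E
python3 k.py s5.png
```

```text
[ 0.4619788  -0.21684896  0.06179325] [ 0.0588716  -0.12550126 -0.27742872] 5.7
[-0.10009413 -0.00077692]
```

View pics/s5.png

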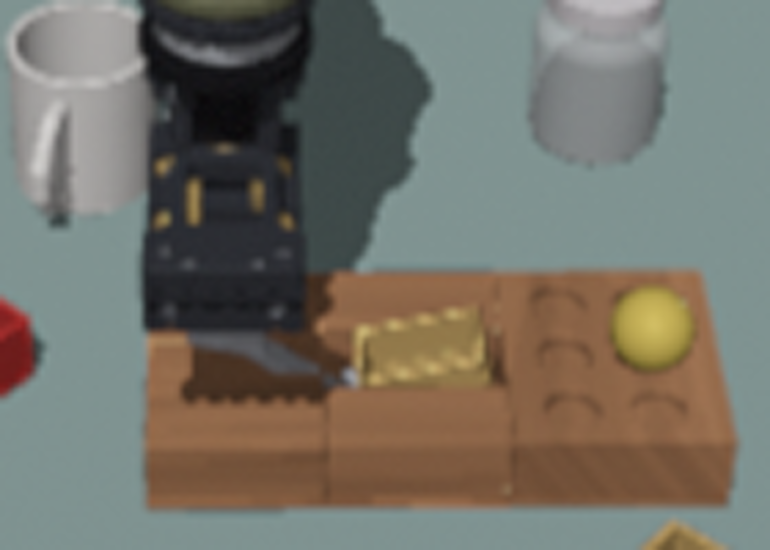

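No force and the dish hasn't moved, so I check where the pad and fingers really are.

```bash
python3 - <<'E'
from h import *
for n in('side','top'):
    s=snapshot(n);P=pts(s);b=P.copy();b[...,:2]=(P[...,:2]-[.5605,-.2345])@np.array([[.983,.184],[-.184,.983]])
    hsv=cv2.cvtColor(s['img'],cv2.COLOR_RGB2HSV)
    print(n)
    for r in cut_out(s,'tab_pad')[:2]:
        p=b[r['region']]*1000; print(r['confidence'],r['pixel'],len(p)); print(p[::12].round().tolist())
    u0=(290,170) if n=='top' else (225,215)
    c=s['img'][u0[1]:u0[1]+70,u0[0]:u0[0]+90];save({'img':cv2.resize(c,None,fx=8,fy=8,interpolation=cv2.INTER_CUBIC)},n+'6.png')
E
```

```text
side
top
```

View pics/side6.png

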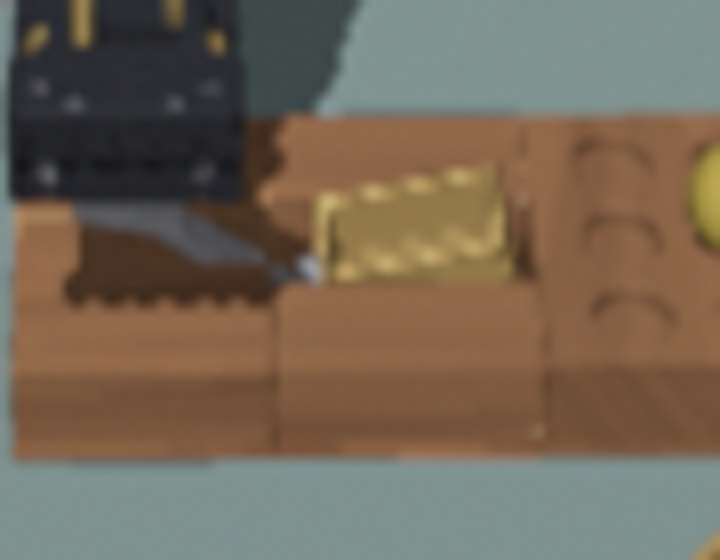

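View pics/top6.png

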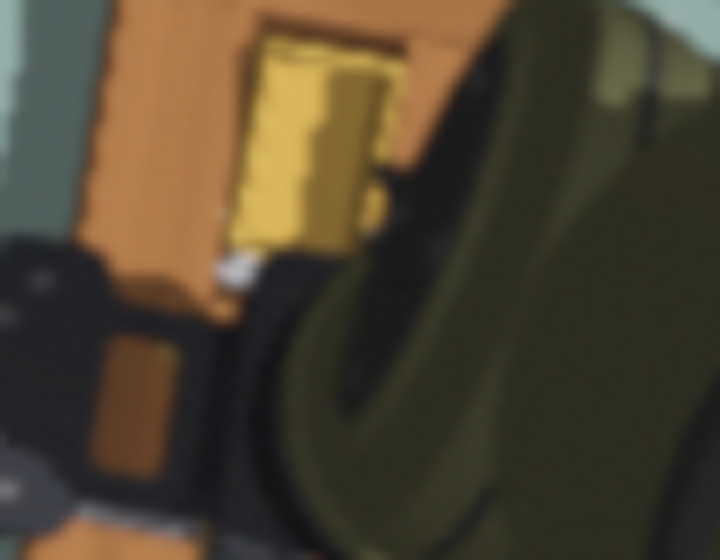

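Call:
carry_out(linear=[[0, 0, 0.03], [0, 0, 0.07], [-0.02, 0, 0.1], [-0.05, 0.0, 0.12], [-0.08, 0.0, 0.12], [-0.08, 0.0, 0.12]], roll=[0, 0, 0, 0, 0, 0])

```text
clock: 6.4
tool_pos: [0.3751, -0.2168, 0.1831]
eef_rot: [0.995, -0.097, -0.007, -0.0]
contact_force: [-1.2, 0.1, -0.3]
opening: 0.003
```

```bash
cat > tab.py <<'E'
from h import *
import sys
t=sys.argv[1]
for n in('side','top'):
    s=snapshot(n);P=pts(s);b=P.copy();b[...,:2]=(P[...,:2]-[.5605,-.2345])@np.array([[.983,.184],[-.184,.983]])
    np.save(n+'_b.npy',b)
    b=b*1000
    print(n)
    for x in range(-136,36,6):
        m=(abs(b[...,0]-x)<3)&(abs(b[...,1])<14)&(b[...,2]<95)
        z=b[...,2][m]; m2=z>0
        if len(z)>2: print(x,len(z),np.percentile(z,[10,50,90]).round(),end=' | ')
    print()
    u0=(290,130) if n=='top' else (225,215)
    c=s['img'][u0[1]:u0[1]+110,u0[0]:u0[0]+120] if n=='top' else s['img'][205:285,215:335]
    save({'img':cv2.resize(c,None,fx=5,fy=5,interpolation=cv2.INTER_CUBIC)},n+t+'.png')
st=status.get_state();print(st['tool_pos'],st['contact_force'],st['clock'])
E
python3 tab.py 7
```

```text
side
-136 16 [-3.  1. 41.] | -130 18 [37. 40. 41.] | -124 13 [39. 40. 43.] | -118 21 [39. 40. 42.] | -112 34 [34. 64. 66.] | -106 23 [23. 64. 66.] | -100 23 [24. 62. 64.] | -94 32 [24. 60. 64.] | -88 20 [22. 59. 61.] | -82 25 [31. 57. 59.] | -76 18 [38. 42. 45.] | -70 14 [35. 38. 42.] | -64 14 [32. 35. 39.] | -58 21 [26. 31. 42.] | -52 9 [20. 26. 34.] | -46 4 [16. 19. 21.] | -40 3 [ 7. 12. 16.] | -34 16 [24. 38. 40.] | -28 7 [20. 22. 37.] | -22 11 [15. 28. 44.] | -16 7 [20. 23. 33.] | -10 12 [20. 28. 44.] | -4 7 [21. 38. 44.] | 2 9 [23. 35. 47.] | 8 9 [24. 26. 49.] | 14 7 [27. 38. 44.] | 20 19 [28. 52. 55.] | 26 6 [32. 40. 47.] | 32 13 [22. 35. 42.] | 
top
-136 32 [-2. 17. 42.] | -130 37 [40. 42. 44.] | -124 35 [39. 41. 43.] | -118 43 [40. 42. 66.] | -112 45 [41. 66. 68.] | -106 35 [64. 66. 67.] | -100 39 [62. 64. 65.] | -94 36 [61. 62. 64.] | -88 35 [60. 61. 63.] | -82 23 [58. 60. 61.] | -76 30 [27. 43. 45.] | -70 32 [24. 38. 42.] | -64 32 [21. 34. 38.] | -58 32 [23. 29. 41.] | -52 22 [18. 24. 35.] | -46 26 [ 5. 19. 22.] | -40 29 [ 7. 13. 16.] | -34 49 [11. 23. 41.] | -28 20 [16. 18. 20.] | -22 31 [16. 18. 20.] | -16 32 [19. 20. 22.] | -10 31 [19. 21. 23.] | -4 32 [20. 23. 25.] | 2 32 [23. 24. 26.] | 8 32 [24. 26. 27.] | 14 32 [26. 28. 29.] | 20 50 [28. 30. 54.] | 26 7 [28. 29. 30.] | 32 56 [13. 32. 42.] | 
[ 0.38120325 -0.21705399  0.18241647] [0.01538302 0.29362448 0.87961047] 6.5
```

View pics/side7.png

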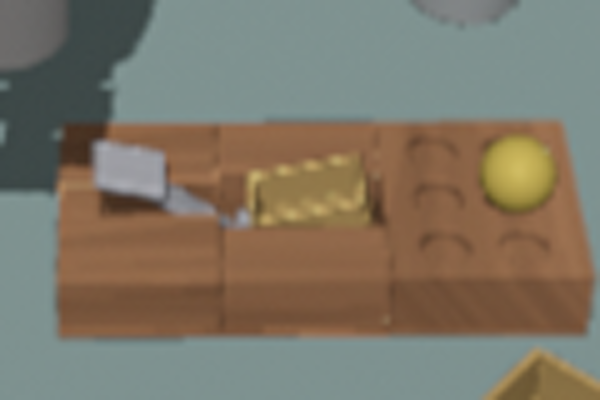

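View pics/top7.png

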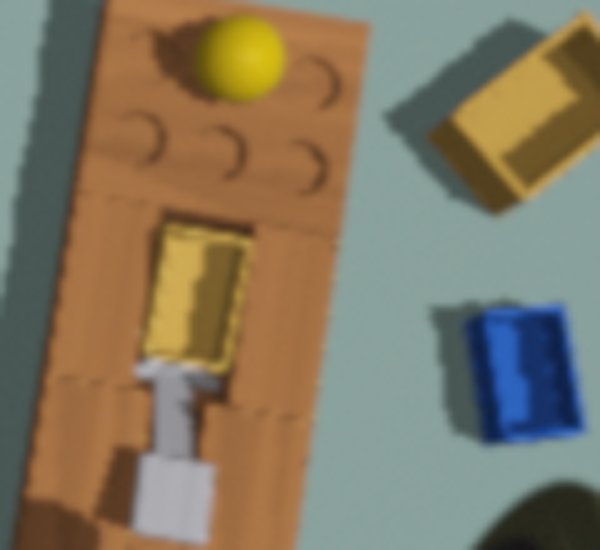

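```bash
python3 - <<'E'
from h import *
for n in('side','top'):
    s=snapshot(n);P=pts(s)
    save({'img':cv2.resize(s['img'],None,fx=1.5,fy=1.5)},n+'8.png')
    t=status.get_state()['tool_pos'];print(t)
    d=P-t
    m=(abs(d[...,0])<.05)&(abs(d[...,1])<.1)&(d[...,2]<.06)&(d[...,2]>-.1)
    q=d[m]*1000
    for lo in range(-100,60,8):
        k=q[(q[:,2]>=lo)&(q[:,2]<lo+8)]
        if len(k): print(lo,len(k),k.min(0).round(),k.max(0).round())
E
```

```text
[ 0.38264809 -0.21704056  0.18215224]
4 8 [-13. -17.   8.] [  6. -10.  12.]
12 10 [-11. -19.  12.] [  6. -11.  15.]
[ 0.3832598  -0.21698297  0.18190015]
```

View pics/side8.png

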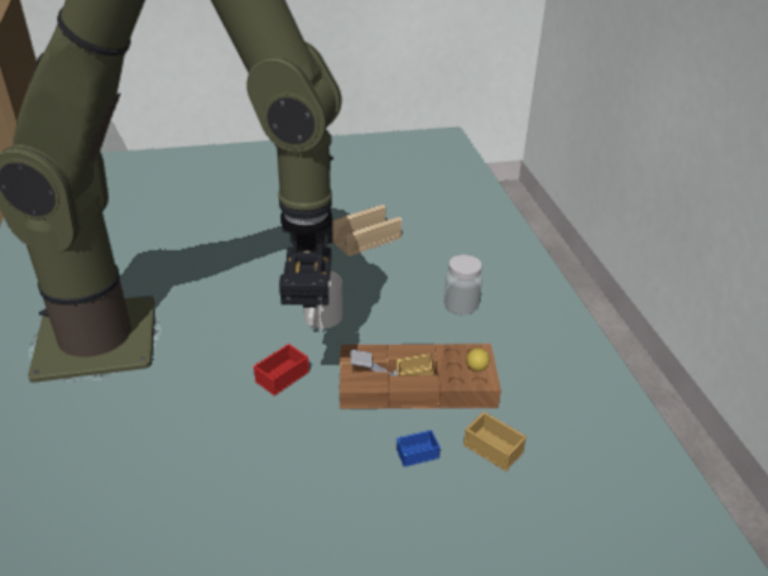

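The camera places the shut fingertips higher than I assumed, with the lowest visible finger points about 8 mm above the TCP. I open the fingers here in free air to see how the tip height depends on the opening.

Call:
carry_out(linear=[[0, 0, 0.1], [0, 0, 0.1], [0, 0, 0.1], [0, 0, 0.1], [0, 0, 0.1], [0, 0, 0.1], [0, 0, 0.1], [0, 0, 0.1]], roll=[0.5, 0.5, 0.5, 0.5, 0.5, 0.5, 0.5, 0.5], gripper=0.6)

```text
clock: 7.27
tool_pos: [0.383, -0.2167, 0.281]
eef_rot: [0.988, 0.154, -0.004, 0.0]
contact_force: [0.2, 0.2, 0.1]
opening: 0.582
```

```bash
cat > g.py <<'E'
from h import *
import sys
s=snapshot('side');P=pts(s)
st=status.get_state();t=st['tool_pos'];print(t,st['opening'],st['eef_rot'].round(3))
M=np.linalg.inv(np.array(s['world_from_camera']));c=M[:3,:3]@t+M[:3,3];u,v=c[0]/c[2]*s['fx']+s['cx'],c[1]/c[2]*s['fy']+s['cy'];print('tcp px',u,v)
d=P-t
from scipy.spatial.transform import Rotation as R
d=d@R.from_quat(st['eef_rot']).as_matrix()
m=(abs(d[...,0])<.06)&(abs(d[...,1])<.1)&(d[...,2]>-.06)&(d[...,2]<.1)
q=d[m]*1000
for lo in range(-60,60,6):
    k=q[(q[:,2]>=lo)&(q[:,2]<lo+6)]
    if len(k): print('toolz',lo,len(k),k.min(0).round(),k.max(0).round())
u,v=int(u),int(v);i=s['img'].copy();cv2.drawMarker(i,(u,v),(255,0,0),0,5)
y0=max(v-60,0);save({'img':cv2.resize(i[y0:v+60,max(u-70,0):u+70],None,fx=5,fy=5)},sys.argv[1])
E
python3 g.py g1.png
```

```text
[ 0.38307651 -0.21672253  0.28110753] 0.5979469982493508 [ 0.988  0.154 -0.004  0.   ]
tcp px 205.18424958564017 170.07618760587187
toolz -60 12 [-10. -39. -60.] [  8. -29. -54.]
toolz -54 12 [-10. -41. -53.] [  8. -26. -49.]
toolz -48 9 [-10. -42. -47.] [ -8. -25. -42.]
toolz -42 19 [-11. -41. -41.] [  9.  46. -36.]
toolz -36 26 [-11. -36. -36.] [  9.  46. -30.]
toolz -30 37 [-11. -37. -30.] [  9.  46. -24.]
toolz -24 42 [-11. -38. -24.] [ 10.  44. -18.]
toolz -18 45 [-10. -35. -18.] [ 10.  44. -12.]
toolz -12 34 [-11. -33. -12.] [10. 41. -6.]
toolz -6 2 [ -7. -25.  -6.] [ 6. 35. -4.]
```

View pics/g1.png

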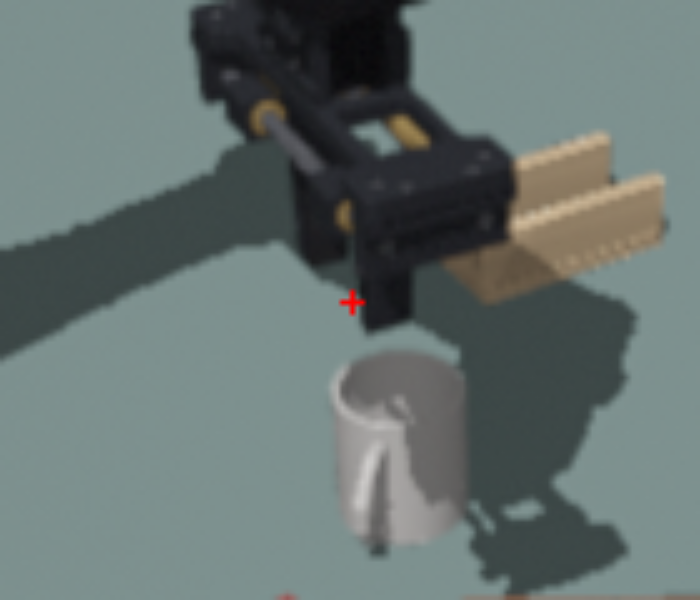

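The fingertips measure about 5 mm behind the reported TCP instead of 19 mm ahead, which agrees with the press contact. From here I use tip z ≈ tool_pos z + 4 mm, and I go back to the pad.

Call:
carry_out(linear=[[0.04, 0, -0.02], [0.081, 0, -0.04], [0.081, 0, -0.08], [0.081, 0, -0.12], [0.081, 0, -0.16], [0.081, 0, -0.191], [0.081, 0, -0.191], [0.081, 0, -0.191]], roll=[-0.494, -0.494, -0.494, -0.494, -0.494, -0.494, -0.494, -0.494], gripper=0)

```text
clock: 7.98
tool_pos: [0.463, -0.2162, 0.0889]
eef_rot: [0.996, -0.092, -0.006, -0.001]
contact_force: [-0.6, -0.1, 0.3]
opening: 0.022
```

Call:
carry_out(linear=[[0.0, 0, -0.015], [0.001, 0, -0.026], [0, 0, -0.029], [-0.001, 0, -0.033], [-0.002, 0, -0.036], [-0.003, 0, -0.039], [-0.004, 0, -0.042], [-0.004, 0, -0.044]], roll=[0, 0, 0, 0, 0, 0, 0, 0])

```text
clock: 8.65
tool_pos: [0.4572, -0.2158, 0.0455]
eef_rot: [0.996, -0.092, -0.007, -0.001]
contact_force: [-3.6, 1.2, 4.8]
opening: 0.005
```

Call:
carry_out(linear=[[0, 0, -0.002], [0, 0, -0.004], [0, 0, -0.004]], roll=[0, 0, 0])

```text
clock: 8.9
tool_pos: [0.4559, -0.2157, 0.0421]
eef_rot: [0.996, -0.092, -0.009, -0.002]
contact_force: [-4.2, 1.4, 7.9]
opening: 0.002
```

```bash
python3 k.py s9.png
```

```text
[ 0.45582572 -0.21565723  0.04205399] [-4.98766129  0.95905815  8.32457726] 8.95
[-0.10636188 -0.00073763]
```

View pics/s9.png

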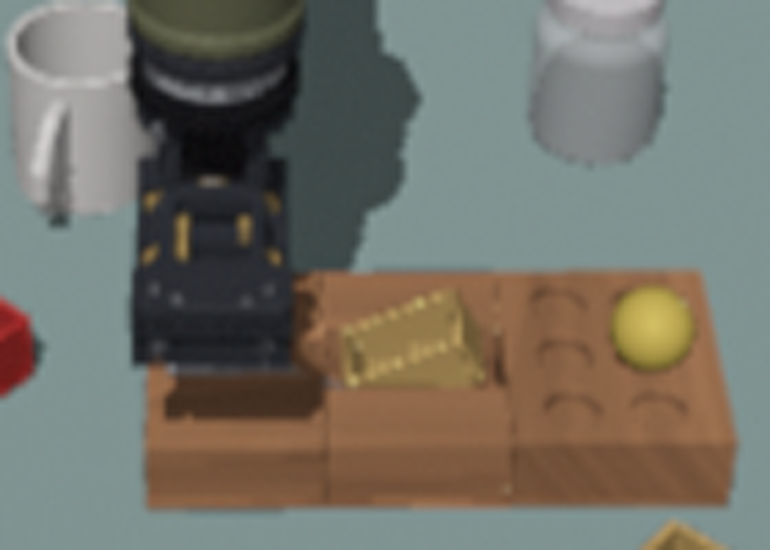

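Much further tipped now. I press another few mm onto the stop.

Call:
carry_out(linear=[[0, 0, -0.002], [0, 0, -0.004], [0, 0, -0.005], [0, 0, -0.006]], roll=[0, 0, 0, 0])

```text
clock: 9.28
tool_pos: [0.4556, -0.2157, 0.041]
eef_rot: [0.996, -0.093, -0.008, -0.001]
contact_force: [-10.8, 6.2, 66.9]
opening: 0.003
```

That is the stop: 67 N, with tool z no longer moving. I retreat and measure.

Call:
carry_out(linear=[[0, 0, 0.02], [0, 0, 0.06], [0, 0, 0.1], [-0.03, 0.0, 0.12], [-0.07, 0.0, 0.12], [-0.07, 0.0, 0.12]], roll=[0, 0, 0, 0, 0, 0], gripper=0.7)

```text
clock: 9.78
tool_pos: [0.3766, -0.2154, 0.162]
eef_rot: [0.995, -0.095, -0.012, -0.001]
contact_force: [-1.4, 1.7, -1.1]
opening: 0.433
```

```bash
python3 tab.py 10; python3 g.py g2.png
```

```text
side
-136 14 [-3. -1. 40.] | -130 19 [38. 40. 42.] | -124 12 [45. 47. 48.] | -118 18 [46. 49. 50.] | -112 19 [45. 48. 50.] | -106 16 [45. 49. 50.] | -100 16 [45. 48. 50.] | -94 22 [47. 49. 50.] | -88 14 [34. 37. 40.] | -82 13 [30. 35. 38.] | -76 23 [29. 33. 41.] | -70 13 [22. 30. 40.] | -64 14 [23. 34. 42.] | -58 21 [24. 32. 40.] | -52 11 [19. 26. 39.] | -40 16 [33. 38. 41.] | -34 12 [26. 31. 38.] | -28 7 [18. 37. 45.] | -22 12 [26. 44. 53.] | -16 10 [28. 35. 51.] | -10 10 [32. 39. 56.] | -4 13 [34. 50. 59.] | 2 9 [38. 50. 56.] | 8 13 [46. 63. 67.] | 14 12 [54. 58. 61.] | 20 13 [42. 49. 51.] | 32 12 [26. 36. 40.] | 
top
-136 17 [-2.  1. 41.] | -130 36 [39. 41. 43.] | -124 40 [41. 48. 50.] | -118 35 [47. 49. 50.] | -112 35 [47. 49. 50.] | -106 37 [47. 49. 51.] | -100 36 [47. 49. 50.] | -94 32 [48. 49. 51.] | -88 27 [35. 38. 48.] | -82 35 [17. 33. 41.] | -76 32 [22. 30. 40.] | -70 34 [15. 29. 41.] | -64 29 [11. 26. 39.] | -58 33 [16. 23. 41.] | -52 26 [ 6. 20. 31.] | -46 28 [ 6. 16. 19.] | -40 51 [ 8. 33. 41.] | -34 21 [23. 27. 32.] | -28 30 [19. 20. 22.] | -22 36 [20. 23. 25.] | -16 32 [23. 26. 28.] | -10 32 [28. 29. 31.] | -4 34 [29. 32. 35.] | 2 36 [32. 35. 37.] | 8 54 [37. 40. 67.] | 14 27 [39. 54. 62.] | 20 14 [43. 48. 52.] | 32 67 [ 7. 26. 42.] | 
[ 0.38480891 -0.2162551   0.16158555] [ 0.92573786 -0.74077755 -0.8782416 ] 9.8833
[ 0.38663899 -0.21633148  0.16137063] 0.5704954817100762 [ 0.996 -0.093 -0.006 -0.001]
tcp px 208.851309116517 211.12747163470848
toolz -60 10 [ -9. -32. -60.] [  5. -28. -54.]
toolz -54 15 [ -9. -33. -54.] [  7. -27. -49.]
toolz -36 12 [-11.  37. -33.] [  8.  42. -30.]
toolz -30 24 [-11.  34. -30.] [ 10.  42. -24.]
toolz -24 12 [-11.  37. -24.] [ 10.  42. -18.]
toolz -18 19 [ -9.  36. -18.] [ 10.  41. -12.]
toolz -12 10 [ -9.  36. -12.] [ 9. 39. -8.]
```

View pics/side10.png

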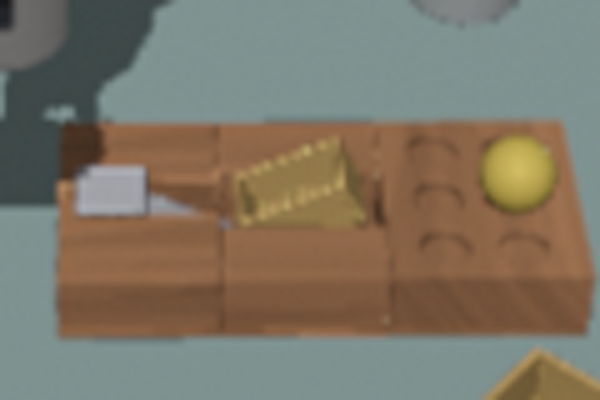

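View pics/top10.png

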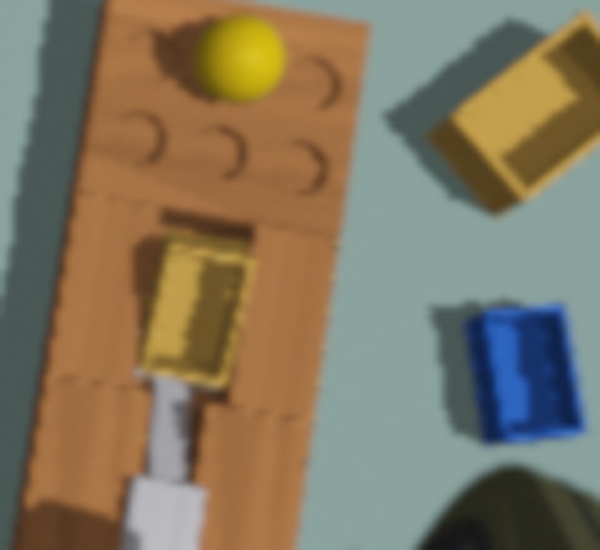

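The pad is level (top z 49 mm) and the dish is tipped, rim up at about (340,150) in the side crop. At the stop the tip was 8 mm above the reported TCP. Now to grasp across the width at board x = 5 mm.

Call:
carry_out(linear=[[0.04, -0.004, 0], [0.08, -0.008, 0], [0.12, -0.013, 0], [0.16, -0.017, 0], [0.1788, -0.019, 0], [0.1788, -0.019, -0.03], [0.1788, -0.019, -0.05], [0.1788, -0.019, -0.05]], roll=[0, 0, 0, 0, 0, 0, 0, 0], gripper=0.8, grip_force=15)

```text
clock: 10.6
tool_pos: [0.5648, -0.2337, 0.107]
eef_rot: [0.996, -0.092, -0.009, -0.002]
contact_force: [-0.7, 1.4, 0.5]
opening: 0.795
```

```bash
python3 k.py s11.png; python3 - <<'E'
from h import *
st=status.get_state();print(st['opening'],st['eef_rot'].round(4))
E
```

```text
[ 0.56537618 -0.23431814  0.10903585] [-0.61077547  0.67142772  0.20712964] 10.65
[0.00475982 0.00107599]
0.796785148338445 [ 0.9957 -0.0924 -0.0079 -0.0014]
```

View pics/s11.png

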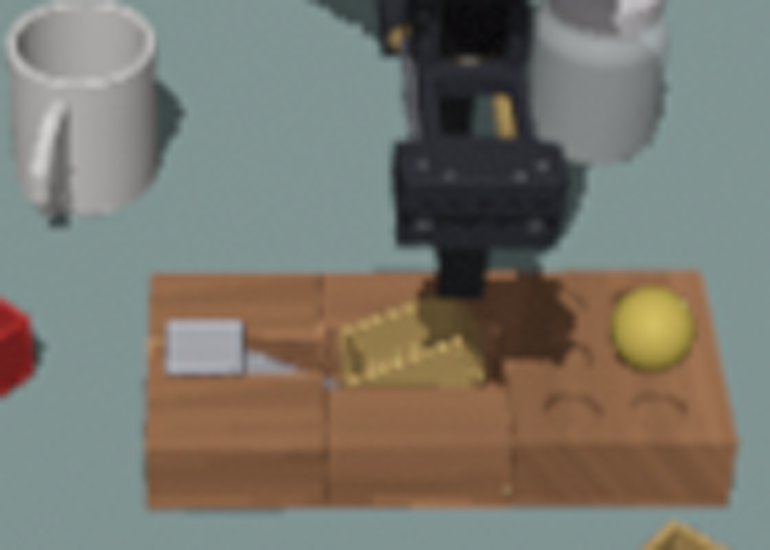

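The near finger is at about (460,270), above the near side of the dish's raised end. Descending.

Call:
carry_out(linear=[[0, -0.001, -0.03], [0, -0.001, -0.05], [0, -0.001, -0.062], [0, -0.001, -0.07], [0, -0.001, -0.07], [0, -0.001, -0.07]], roll=[0, 0, 0, 0, 0, 0])

```text
clock: 11.15
tool_pos: [0.5662, -0.2356, 0.0399]
eef_rot: [0.996, -0.092, -0.007, -0.001]
contact_force: [-0.3, -0.1, 0.4]
opening: 0.799
```

Call:
carry_out(linear=[[0, 0, 0], [0, 0, 0], [0, 0, 0], [0, 0, 0], [0, 0, 0], [0, 0, 0]], roll=[0, 0, 0, 0, 0, 0], gripper=0)

```text
clock: 11.65
tool_pos: [0.5663, -0.2357, 0.0402]
eef_rot: [0.996, -0.092, -0.007, -0.001]
contact_force: [0.2, 0.2, 2.8]
opening: 0.431
```

```bash
python3 k.py s12.png
```

```text
[ 0.56634208 -0.23570061  0.04020597] [-0.64089128 -0.08417182  2.4948995 ] 11.7
[ 0.00596367 -0.00010525]
```

View pics/s12.png

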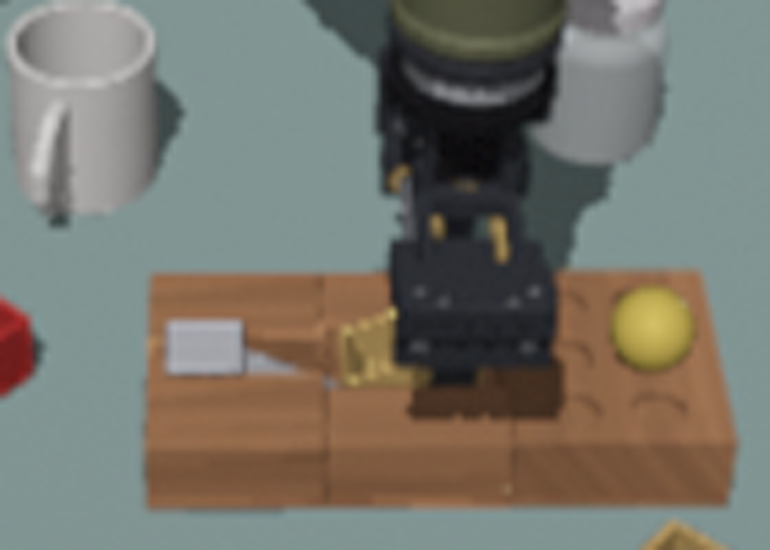

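Gripped: the opening of 0.431 is 38 mm, the dish's width. Lifting.

Call:
carry_out(linear=[[0, 0, 0], [0, 0, 0.01], [0, 0, 0.03], [0, 0, 0.05], [0, 0, 0.08], [0, 0, 0.11], [0, 0, 0.13], [0, 0, 0.13]], roll=[0, 0, 0, 0, 0, 0, 0, 0], grip_force=30)

```text
clock: 12.37
tool_pos: [0.5691, -0.237, 0.1753]
eef_rot: [0.996, -0.093, -0.003, 0.0]
contact_force: [1.1, -0.2, -0.2]
opening: 0.426
```

```bash
python3 - <<'E'
from h import *
s=snapshot('side');save({'img':cv2.resize(s['img'][120:290,180:380],None,fx=3.8,fy=3.5)},'s13.png')
st=status.get_state();print(st['tool_pos'],st['opening'],st['contact_force'])
E
```

```text
[ 0.56779104 -0.23635162  0.17290268] 0.4265362958278324 [-0.37340162 -0.14817314 -1.37191949]
```

View pics/s13.png

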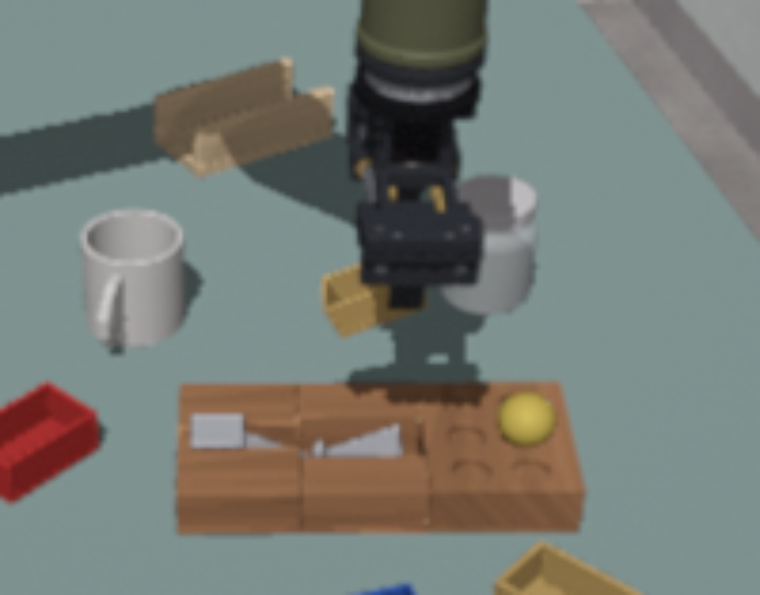

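Dish held, tilted, its low end at about (345,320). I carry it at height between the jar and the mug towards the open shelf near the stand, turning it parallel to the stand.

Call:
carry_out(linear=[[0, 0.04, 0], [0, 0.08, 0], [0, 0.12, 0], [0, 0.16, 0], [0.005, 0.2, 0], [0.01, 0.24, 0], [0.015, 0.28, 0], [0.02, 0.32, 0]], roll=[0, 0.05, 0.13, 0.22, 0.32, 0.42, 0.5, 0.558])

```text
clock: 13.08
tool_pos: [0.5865, 0.0854, 0.1715]
eef_rot: [0.982, 0.187, -0.006, 0.001]
contact_force: [1.5, 0.1, 0.2]
opening: 0.426
```

Call:
carry_out(linear=[[0.005, 0.03, 0], [0.005, 0.04, -0.03], [0.005, 0.045, -0.06], [0.005, 0.045, -0.08], [0.005, 0.045, -0.09], [0.005, 0.045, -0.09]], roll=[0, 0, 0, 0, 0, 0])

```text
clock: 13.58
tool_pos: [0.5889, 0.1296, 0.0783]
eef_rot: [0.982, 0.187, -0.009, 0.001]
contact_force: [0.3, -0.1, -0.9]
opening: 0.424
```

```bash
cat > v.py <<'E'
from h import *
import sys
s=snapshot('side');save({'img':cv2.resize(s['img'][110:270,180:380],None,fx=3.8,fy=3.6)},'s'+sys.argv[1]+'.png')
t=snapshot('top');save({'img':cv2.resize(t['img'][110:290,80:290],None,fx=3.2,fy=3.2)},'t'+sys.argv[1]+'.png')
st=status.get_state();print(st['tool_pos'],st['opening'],st['contact_force'],st['eef_rot'].round(4),st['clock'])
P=pts(s);hsv=cv2.cvtColor(s['img'],cv2.COLOR_RGB2HSV)
for n,s in(('side',s),('top',t)):
    P=pts(s)
    for r in cut_out(s,'dish')[:5]:
        p=P[r['region']];p=p[~np.isnan(p[:,0])]
        if len(p)and np.median(p[:,1])>-.1: print(n,round(r['confidence'],2),len(p),np.median(p,0).round(3),'z',np.percentile(p[:,2],[1,50,99]).round(4),cv2.minAreaRect((p[:,:2]*1000).astype(np.float32)))
E
python3 v.py 14
```

```text
[0.59147964 0.12980639 0.08145815] 0.4271889942676309 [ 0.79288459 -0.07004195 -0.19477173] [ 9.824e-01  1.868e-01 -6.200e-03  9.000e-04] 13.6833
side 0.8 267 [0.572 0.129 0.077] z [0.0393 0.0766 0.1019] ((569.95263671875, 149.1266326904297), (120.92022705078125, 55.382171630859375), 83.90023803710938)
top 0.82 445 [0.569 0.124 0.072] z [0.0572 0.072  0.1005] ((574.8722534179688, 130.9277801513672), (82.49668884277344, 48.971195220947266), 48.59754180908203)
```

View pics/s14.png

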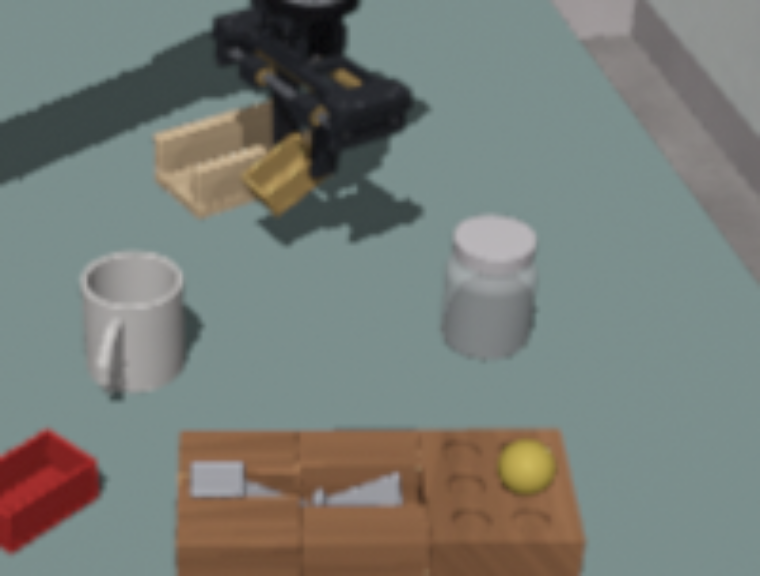

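View pics/t14.png

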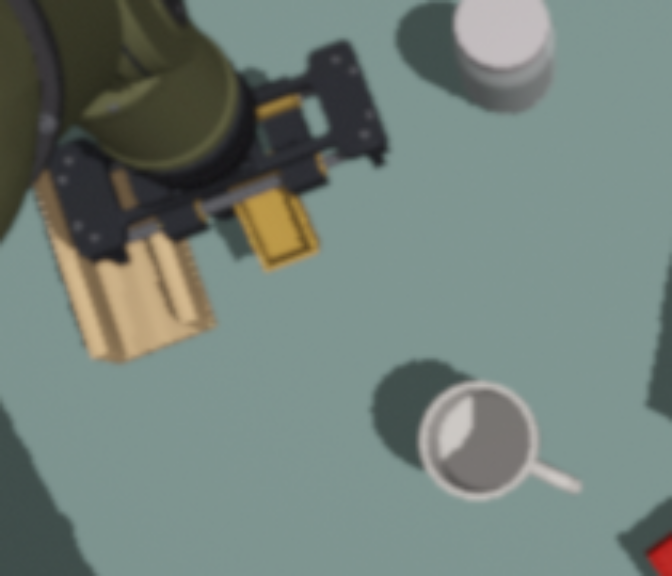

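The low end is at z ≈ 0.057 and I overshot in y, so the gripper hangs over the stand. I move back to y ≈ 0.095 and lower.

Call:
carry_out(linear=[[0, -0.03, 0], [0, -0.035, -0.02], [0, -0.035, -0.04], [0, -0.035, -0.048], [0, -0.035, -0.048], [0, -0.035, -0.048]], roll=[0, 0, 0, 0, 0, 0])

```text
clock: 14.28
tool_pos: [0.593, 0.0958, 0.0355]
eef_rot: [0.982, 0.187, -0.004, 0.0]
contact_force: [0.1, -0.5, -0.7]
opening: 0.425
```

Call:
carry_out(linear=[[0, 0, -0.003], [0, 0, -0.006], [0, 0, -0.009], [0, 0, -0.012], [0, 0, -0.014], [0, 0, -0.016], [0, 0, -0.018], [0, 0, -0.018]], roll=[0, 0, 0, 0, 0, 0, 0, 0], grip_force=8)

```text
clock: 14.95
tool_pos: [0.5937, 0.096, 0.0176]
eef_rot: [0.982, 0.187, -0.004, 0.0]
contact_force: [1.6, 1.5, 3.4]
opening: 0.43
```

```bash
python3 v.py 15
```

```text
[0.59311321 0.09568281 0.0175363 ] 0.4293927991198421 [1.87087915 1.49825805 3.40122886] [ 9.823e-01  1.870e-01 -4.200e-03  5.000e-04] 15.05
side 0.83 281 [0.573 0.09  0.019] z [-0.0028  0.0189  0.0426] ((572.7901000976562, 101.32810974121094), (98.31839752197266, 57.65250778198242), 81.72049713134766)
top 0.92 345 [0.57  0.088 0.012] z [0.0018 0.0118 0.0384] ((568.970947265625, 85.37095642089844), (49.24147033691406, 38.060585021972656), 21.464649200439453)
```

View pics/s15.png

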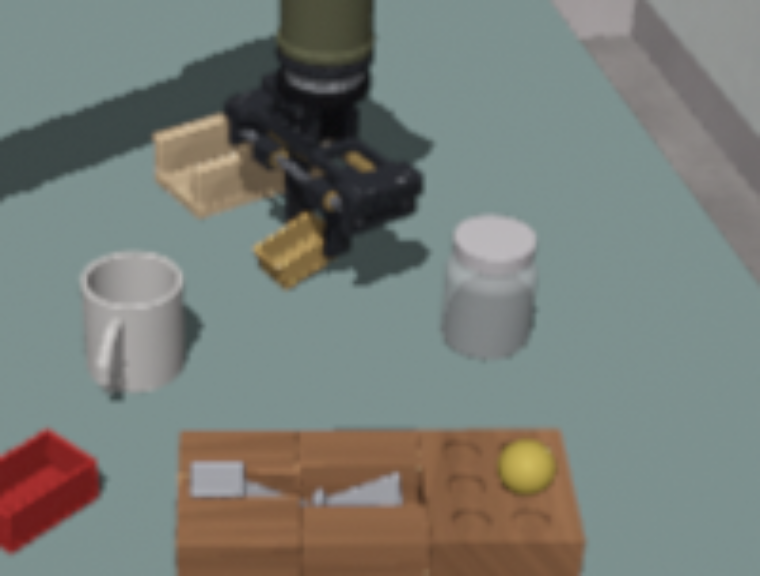

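The low edge is on the shelf and the dish is rotating in the grip (3.4 N). Continuing down until it is flat.

Call:
carry_out(linear=[[0, 0, -0.003], [0, 0, -0.006], [0, 0, -0.008], [0, 0, -0.01], [0, 0, -0.012], [0, 0, -0.013]], roll=[0, 0, 0, 0, 0, 0], grip_force=5)

```text
clock: 15.65
tool_pos: [0.5924, 0.0954, 0.0039]
eef_rot: [0.982, 0.187, -0.005, 0.001]
contact_force: [1.6, 0.6, 1.4]
opening: 0.426
```

```bash
python3 v.py 16
```

```text
[0.59212908 0.095358   0.00398081] 0.43110773642904776 [ 0.26558561 -0.41752699 -0.50267527] [ 9.824e-01  1.870e-01 -5.300e-03  6.000e-04] 15.75
side 0.59 259 [0.57  0.083 0.014] z [-0.0037  0.014   0.03  ] ((573.4503784179688, 105.08718872070312), (107.55985260009766, 55.36669921875), 78.53328704833984)
top 0.84 336 [0.567 0.086 0.004] z [-0.0003  0.004   0.0298] ((567.8505859375, 84.8409423828125), (47.401527404785156, 38.4509162902832), 20.765779495239258)
```

View pics/s16.png

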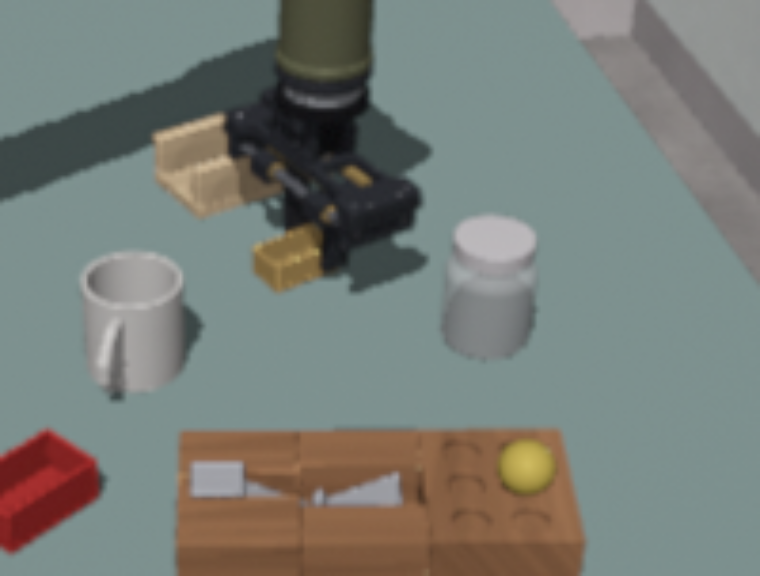

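Flat now: rim z ≈ 29 mm, floor ≈ 4 mm. I release and rise.

Call:
carry_out(linear=[[0, 0, 0], [0, 0, 0], [0, 0, 0], [0, 0, 0], [0, 0, 0.01], [0, 0, 0.04], [0, 0, 0.08], [0, 0, 0.1]], roll=[0, 0, 0, 0, 0, 0, 0, 0], gripper=0.7)

```text
clock: 16.52
tool_pos: [0.5935, 0.0955, 0.1082]
eef_rot: [0.982, 0.187, -0.003, 0.001]
contact_force: [1.2, 0.2, -0.0]
opening: 0.699
```

Call:
carry_out(linear=[[0, 0.0, 0.02], [0.04, 0.02, 0.02], [0.08, 0.04, 0.02], [0.08, 0.04, 0.02], [0.08, 0.04, 0.02], [0.08, 0.04, 0.02], [0.08, 0.04, 0.02], [0.08, 0.04, 0.02]], roll=[0.12, 0.24, 0.36, 0.48, 0.6, 0.72, 0.84, 0.96], gripper=0.95)

```text
clock: 17.18
tool_pos: [0.6735, 0.1353, 0.1289]
eef_rot: [0.783, 0.622, -0.003, 0.002]
contact_force: [-0.2, 0.5, -0.8]
opening: 0.951
```

```bash
python3 v.py 17
```

```text
[0.67347755 0.13508874 0.12879007] 0.9492805811239594 [-0.18059579  0.05886646 -0.34946868] [ 0.7851  0.6194 -0.0025  0.0019] 17.2833
side 0.77 292 [0.574 0.078 0.014] z [-0.0039  0.0136  0.027 ] ((573.0870361328125, 84.96229553222656), (63.991600036621094, 45.42778778076172), 23.462148666381836)
side 0.73 927 [ 0.425 -0.043  0.055] z [0.0002 0.0552 0.0843] ((424.5550842285156, 25.99053955078125), (75.4873046875, 218.62770080566406), 2.7019104957580566)
top 0.66 492 [0.575 0.089 0.004] z [-0.0007  0.0039  0.0292] ((573.9732055664062, 87.2280044555664), (60.638362884521484, 38.28470230102539), 21.458742141723633)
```

View pics/s17.png

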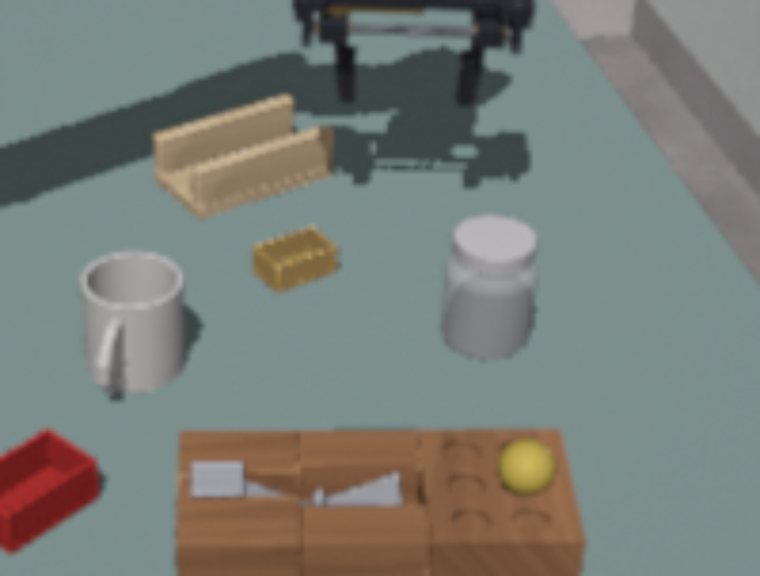

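View pics/t17.png

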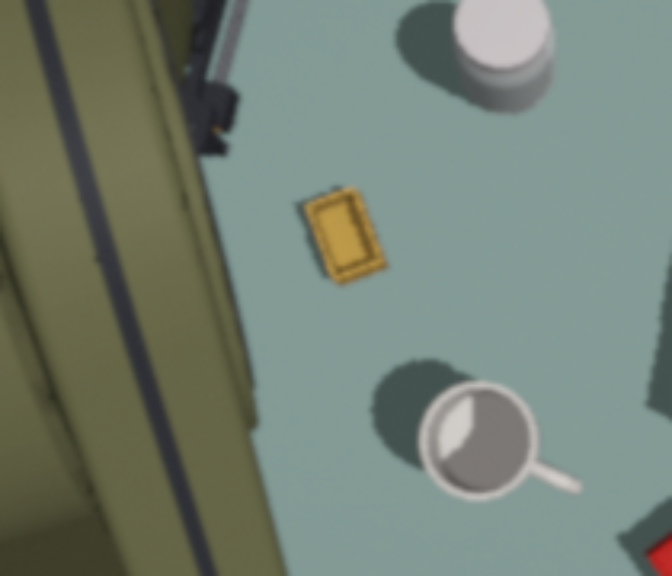

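The dish lies flat on the shelf, free, at (0.574, 0.087), yaw 21.4°. Next: align the jaws along its length.

Call:
carry_out(linear=[[-0.035, -0.016, 0], [-0.07, -0.032, 0], [-0.0995, -0.048, 0], [-0.0995, -0.048, 0], [-0.0995, -0.048, -0.02], [-0.0995, -0.048, -0.05], [-0.0995, -0.048, -0.06], [-0.0995, -0.048, -0.06]], roll=[0.12, 0.24, 0.36, 0.48, 0.6, 0.609, 0.609, 0.609], gripper=0.97)

```text
clock: 18.05
tool_pos: [0.5723, 0.0864, 0.0667]
eef_rot: [0.566, 0.825, -0.004, 0.001]
contact_force: [-1.4, 0.2, 0.7]
opening: 0.972
```

```bash
python3 v.py 18
```

```text
[0.57429651 0.08751885 0.06909222] 0.9748008523582762 [ 0.22579083  0.33174666 -0.44152489] [ 0.5653  0.8249 -0.0018  0.0028] 18.15
side 0.84 313 [0.575 0.079 0.013] z [-0.0048  0.013   0.028 ] ((579.5794067382812, 105.52586364746094), (90.72785949707031, 82.3056640625), 19.146886825561523)
```

View pics/s18.png

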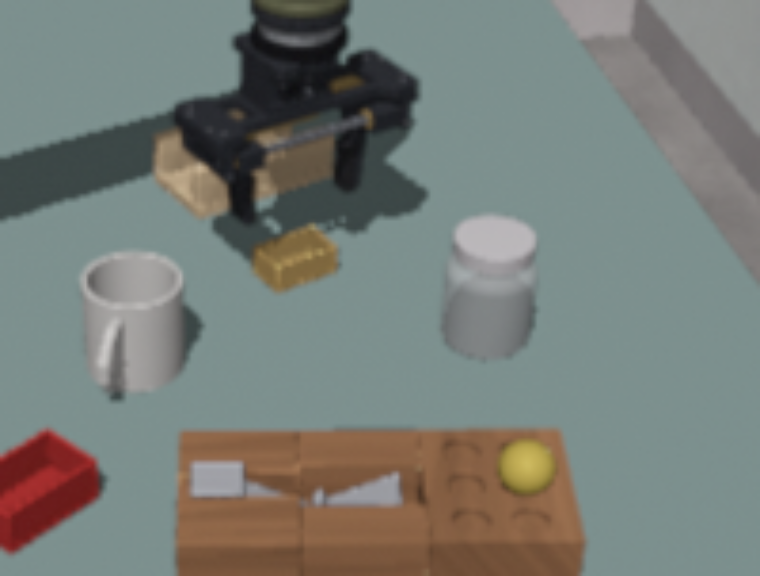

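The fingers at about (242,190) and (348,160) straddle the dish's ends. I lower them and close.

Call:
carry_out(linear=[[0, 0, -0.03], [0, 0, -0.05], [0, 0, -0.062], [0, 0, -0.068], [0, 0, -0.068]], roll=[0, 0, 0, 0, 0])

```text
clock: 18.67
tool_pos: [0.5748, 0.0879, 0.0016]
eef_rot: [0.565, 0.825, -0.001, 0.003]
contact_force: [-0.0, 0.0, 0.3]
opening: 0.974
```

Call:
carry_out(linear=[[0, 0, 0], [0, 0, 0], [0, 0, 0], [0, 0, 0], [0, 0, 0], [0, 0, 0]], roll=[0, 0, 0, 0, 0, 0], gripper=0.3, grip_force=25)

```text
clock: 19.17
tool_pos: [0.5752, 0.0879, 0.0023]
eef_rot: [0.565, 0.825, -0.001, 0.004]
contact_force: [-0.8, -0.0, 6.0]
opening: 0.68
```

Gripped at 0.68 (60 mm). I lift, then re-measure the stand.

Call:
carry_out(linear=[[0, 0, 0.005], [0, 0, 0.02], [0, 0, 0.05], [0, 0, 0.08], [0, 0, 0.09], [0, 0, 0.09]], roll=[0, 0, 0, 0, 0, 0])

```text
clock: 19.67
tool_pos: [0.577, 0.0884, 0.095]
eef_rot: [0.565, 0.825, 0.001, 0.005]
contact_force: [-0.1, 0.4, -1.5]
opening: 0.675
```

```bash
python3 v.py 19; cat > st.py <<'E'
from h import *
a=np.radians(21.4)
for n in('side','top'):
    s=snapshot(n);P=pts(s);d=P-[.5605,.2415,0]
    x=(d[...,0]*np.cos(a)+d[...,1]*np.sin(a))*1000;y=(-d[...,0]*np.sin(a)+d[...,1]*np.cos(a))*1000;z=P[...,2]*1000
    hsv=cv2.cvtColor(s['img'],cv2.COLOR_RGB2HSV)
    m=(abs(x)<85)&(abs(y)<50)&(abs(z-52)<5)&(hsv[...,0]<25)&(hsv[...,0]>8)&(hsv[...,1]>60)
    for sg in(-1,1):
        k=m&(y*sg>15); X=x[k];Y=y[k]
        if len(X)>8:
            pf=np.polyfit(X,Y,1);print(n,sg,len(X),'Yrange',np.percentile(Y,[3,50,97]).round(1),'X',X.min().round(),X.max().round(),'slope deg',np.degrees(pf[0]).round(2),'Y0',pf[1].round(1))
    k=(abs(x)<66)&(abs(y)<20)&(abs(z-12)<4);print('floor',k.sum(),np.median(z[k]) if k.any() else '')
E
python3 st.py
```

```text
[0.57491283 0.08746046 0.09188226] 0.6766711583497114 [-0.33427119 -0.38671558 -0.63955732] [ 0.5653  0.8249 -0.0013  0.0036] 19.7667
side 0.56 272 [0.584 0.077 0.106] z [-0.002   0.1065  0.1213] ((600.9512329101562, 139.78289794921875), (184.7535858154297, 52.538856506347656), 73.69159698486328)
side -1 59 Yrange [-42.6 -36.1 -27.6] X -65.0 67.0 slope deg 0.26 Y0 -35.7
side 1 25 Yrange [20.2 28.1 35.1] X -72.0 65.0 slope deg -1.77 Y0 27.0
floor 18 10.44861778627737
floor 0
```

View pics/s19.png

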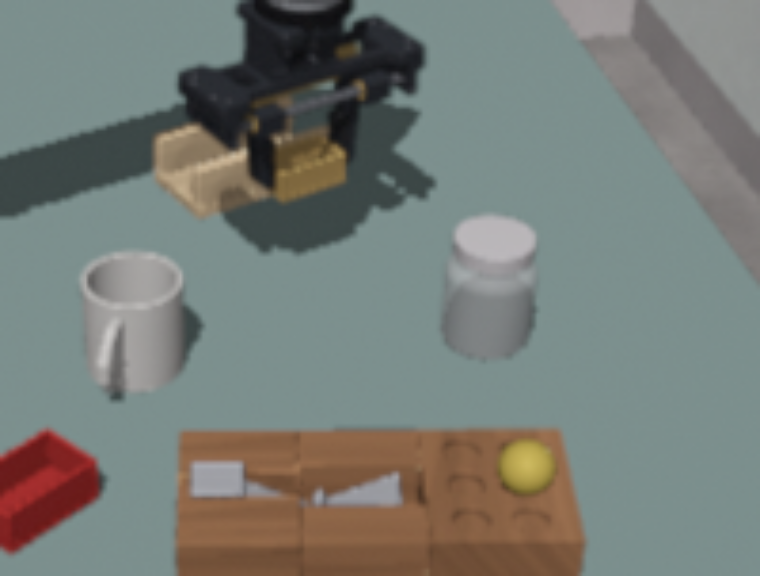

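View pics/t19.png

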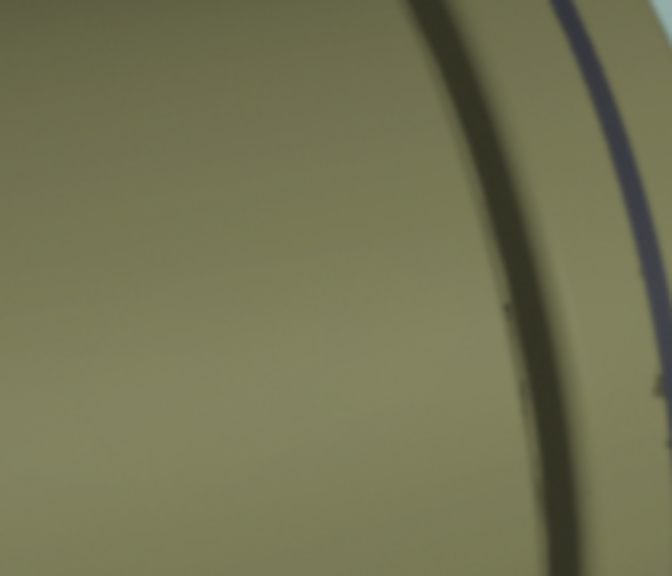

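Held level. I combine the top and side measurements of the stand's centre into (0.561, 0.2405) and move above it.

Call:
carry_out(linear=[[0, 0.03, 0.005], [-0.005, 0.07, 0.005], [-0.01, 0.11, 0.005], [-0.014, 0.14, 0.005], [-0.014, 0.153, 0.005], [-0.014, 0.153, 0.005], [-0.014, 0.153, 0.005]], roll=[0, 0, 0, 0, 0, 0, 0])

```text
clock: 20.55
tool_pos: [0.5599, 0.2397, 0.0949]
eef_rot: [0.565, 0.825, -0.003, 0.003]
contact_force: [-0.5, -0.7, -1.1]
opening: 0.677
```

```bash
python3 v.py 20; python3 st.py; python3 - <<'E'
from h import *
s=snapshot('side');save({'img':cv2.resize(s['img'][110:190,200:310],None,fx=7,fy=7,interpolation=cv2.INTER_CUBIC)},'s20c.png')
E
```

```text
[0.56065931 0.23708762 0.0950146 ] 0.6798954719928543 [ 0.95923901 -0.0070989  -0.8298228 ] [ 0.5663  0.8242 -0.0038  0.0034] 20.65
side 0.69 218 [0.565 0.225 0.107] z [0.0899 0.1071 0.1199] ((559.168212890625, 236.4160919189453), (66.68524932861328, 45.9332389831543), 22.123336791992188)
top 0.69 329 [0.569 0.225 0.105] z [0.0111 0.1049 0.1908] ((567.7459716796875, 230.99472045898438), (119.80043029785156, 32.861839294433594), 36.37348175048828)
side -1 90 Yrange [-43.8 -37.4 -27.9] X -69.0 68.0 slope deg 0.36 Y0 -36.5
side 1 67 Yrange [20.  26.3 35.4] X -70.0 64.0 slope deg -0.24 Y0 27.0
floor 21 10.277227776434028
top -1 339 Yrange [-37.1 -31.7 -25.9] X -69.0 68.0 slope deg -0.03 Y0 -31.7
top 1 28 Yrange [27.  31.8 37.1] X -69.0 -58.0 slope deg 1.1 Y0 33.0
floor 534 11.076351413117635
```

View pics/s20c.png

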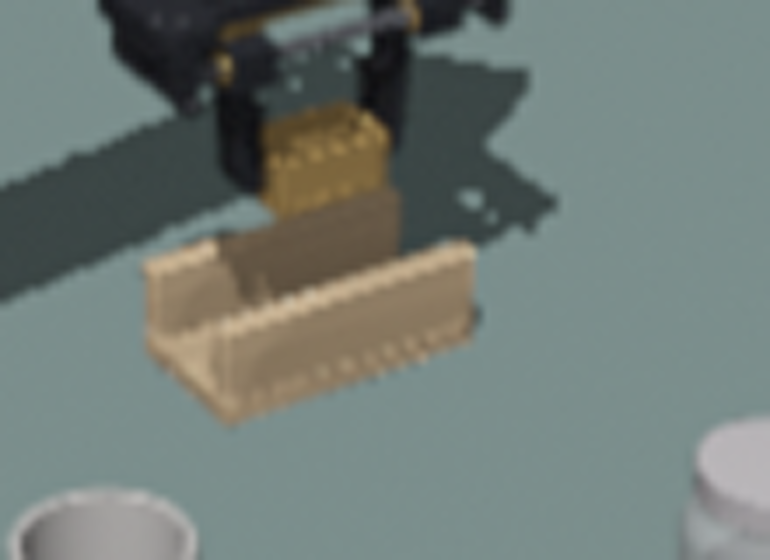

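View pics/t20.png

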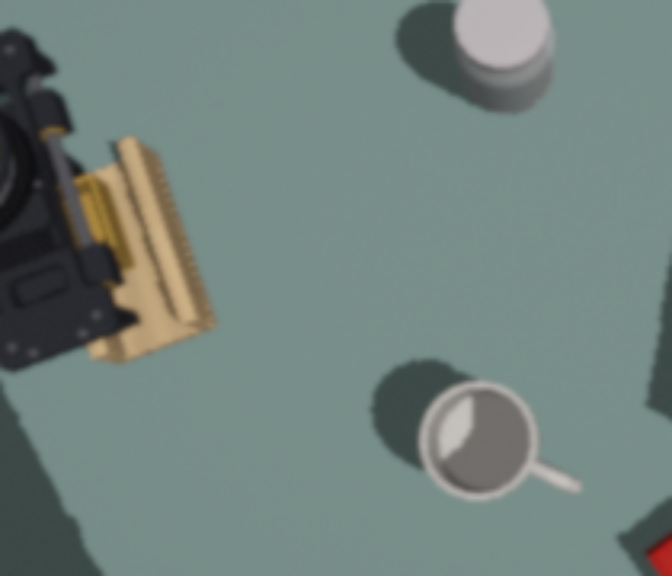

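```bash
python3 - <<'E'
from h import *
for i in range(6):
    s=snapshot('side');st=status.get_state();print(st['tool_pos'].round(4),st['qd'].round(3).tolist())
E
```

```text
[0.5605 0.2395 0.0958] [-0.007, -0.001, -0.007, -0.004, -0.001, 0.001, 0.0]
[0.5605 0.2398 0.0959] [-0.006, -0.001, -0.004, -0.0, 0.001, 0.001, 0.001]
[0.5604 0.2401 0.0959] [-0.005, 0.002, -0.003, -0.002, 0.0, -0.0, -0.0]
[0.5603 0.2403 0.0959] [-0.006, -0.0, -0.002, -0.003, 0.0, 0.001, 0.0]
[0.5602 0.2404 0.0959] [-0.002, 0.0, -0.001, -0.002, 0.001, -0.001, -0.001]
[0.5602 0.2405 0.0959] [-0.001, 0.002, 0.001, -0.002, -0.0, 0.001, -0.001]
```

Settled at (0.5602, 0.2405), which is on target. Contact with the floor is expected at TCP z ≈ 0.014. I go down to just below the wall tops first.

Call:
carry_out(linear=[[0, 0, -0.015], [0, 0, -0.03], [0, 0, -0.04], [0, 0, -0.048], [0, 0, -0.055], [0, 0, -0.06], [0, 0, -0.062], [0, 0, -0.062]], roll=[0.006, 0.006, 0.006, 0.006, 0.006, 0.006, 0.006, 0.006])

```text
clock: 21.87
tool_pos: [0.5601, 0.2405, 0.0336]
eef_rot: [0.563, 0.827, -0.002, 0.003]
contact_force: [-0.1, -0.3, -0.1]
opening: 0.676
```

```bash
python3 v.py 21;python3 - <<'E'
from h import *
s=snapshot('side');save({'img':cv2.resize(s['img'][110:190,200:310],None,fx=7,fy=7,interpolation=cv2.INTER_CUBIC)},'s21c.png')
print(status.get_state()['tool_pos'])
E
```

```text
[0.56050208 0.24071721 0.03422399] 0.6770902677606829 [ 0.22735377  0.69794791 -0.55269979] [ 0.5627  0.8267 -0.0017  0.0029] 21.9667
side 0.69 135 [0.565 0.249 0.05 ] z [0.0317 0.0502 0.0593] ((561.1437377929688, 235.16632080078125), (66.77881622314453, 48.04206848144531), 38.89658737182617)
top 0.46 153 [0.572 0.229 0.045] z [0.031  0.0447 0.0603] ((563.9691162109375, 229.59722900390625), (58.038238525390625, 16.92040252685547), 22.204002380371094)
[0.56055397 0.24067608 0.03436433]
```

View pics/s21c.png

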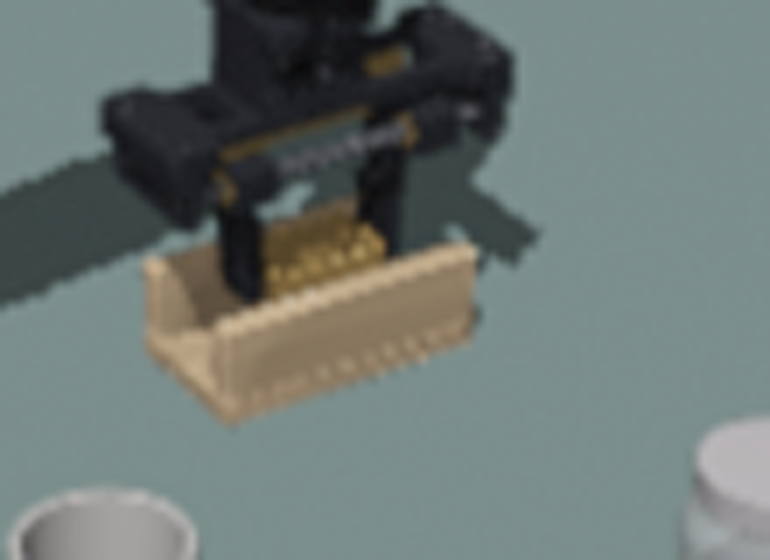

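View pics/t21.png

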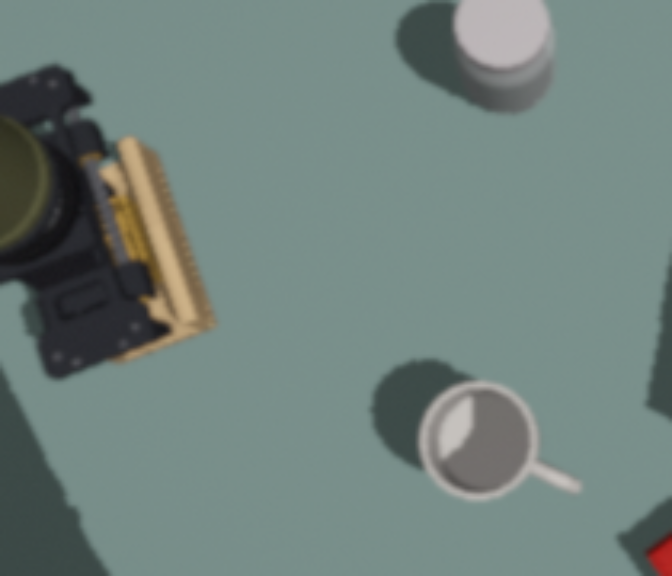

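The dish is between the walls with no contact. I lower it slowly to the floor, about 20 mm more.

Call:
carry_out(linear=[[0, 0, -0.005], [0, 0, -0.01], [0, 0, -0.014], [0, 0, -0.016], [0, 0, -0.018], [0, 0, -0.019], [0, 0, -0.0195], [0, 0, -0.0195]], roll=[0, 0, 0, 0, 0, 0, 0, 0])

```text
clock: 22.78
tool_pos: [0.5605, 0.2407, 0.0148]
eef_rot: [0.563, 0.827, -0.002, 0.003]
contact_force: [-0.2, -0.1, -0.3]
opening: 0.679
```

Call:
carry_out(linear=[[0, 0, -0.001], [0, 0, -0.001], [0, 0, -0.001]], roll=[0, 0, 0])

```text
clock: 23.03
tool_pos: [0.5607, 0.2408, 0.0144]
eef_rot: [0.563, 0.827, -0.001, 0.003]
contact_force: [-1.0, -0.3, 4.1]
opening: 0.677
```

Floor contact felt: +4 N at z = 0.0144, as expected. Releasing and rising.

Call:
carry_out(linear=[[0, 0, 0], [0, 0, 0], [0, 0, 0], [0, 0, 0], [0, 0, 0.01], [0, 0, 0.04], [0, 0, 0.08], [0, 0, 0.12]], roll=[0, 0, 0, 0, 0, 0, 0, 0], gripper=0.9)

```text
clock: 23.7
tool_pos: [0.5598, 0.2405, 0.1356]
eef_rot: [0.562, 0.827, -0.002, 0.003]
contact_force: [0.8, 0.1, 0.3]
opening: 0.904
```

Call:
carry_out(linear=[[0, 0.0, 0.04], [-0.03, 0.03, 0.06], [-0.06, 0.07, 0.06], [-0.09, 0.1, 0.06], [-0.1, 0.12, 0.06], [-0.1, 0.12, 0.06]], roll=[0, 0, 0, 0, 0, 0])

```text
clock: 24.2
tool_pos: [0.4529, 0.3696, 0.1976]
eef_rot: [0.557, 0.83, 0.0, -0.001]
contact_force: [-0.2, 1.8, 0.5]
opening: 0.903
```

```bash
python3 v.py 22;python3 st.py; python3 - <<'E'
from h import *
s=snapshot('side');save({'img':cv2.resize(s['img'][110:190,200:310],None,fx=7,fy=7,interpolation=cv2.INTER_CUBIC)},'s22c.png')
E
```

```text
[0.45844396 0.36226788 0.1964127 ] 0.8946547427087512 [ 0.2477404  -0.36985117  0.78803042] [ 0.5607  0.828  -0.0019  0.0024] 24.3
side 0.71 926 [ 0.426 -0.043  0.055] z [-0.0002  0.0551  0.0842] ((427.06536865234375, -29.115684509277344), (75.57423400878906, 109.5022964477539), 3.1796114444732666)
top 0.83 533 [0.561 0.245 0.019] z [0.0108 0.0195 0.0506] ((564.154052734375, 238.61874389648438), (77.04342651367188, 44.85978698730469), 21.686952590942383)
side -1 89 Yrange [-43.4 -36.6 -27. ] X -68.0 65.0 slope deg -0.86 Y0 -36.1
side 1 64 Yrange [20.6 26.9 32.7] X -69.0 62.0 slope deg -0.17 Y0 26.9
floor 22 9.976805957594703
top -1 341 Yrange [-37.  -31.7 -25.6] X -68.0 70.0 slope deg -0.12 Y0 -31.7
top 1 341 Yrange [27.  32.2 38. ] X -69.0 70.0 slope deg -0.12 Y0 32.2
floor 617 11.941911886439671
```

View pics/s22c.png

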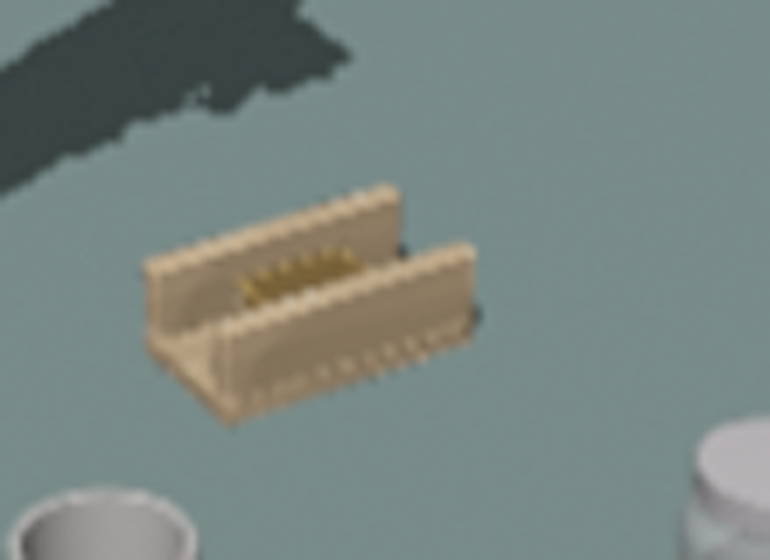

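View pics/t22.png

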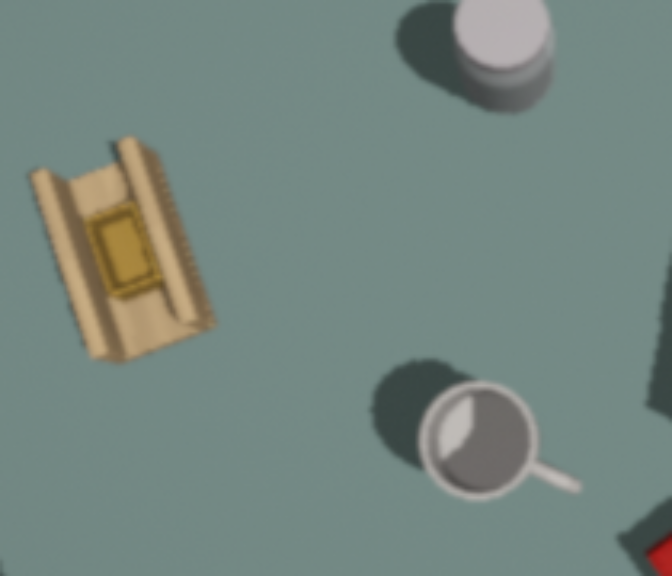

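View pics/s22.png

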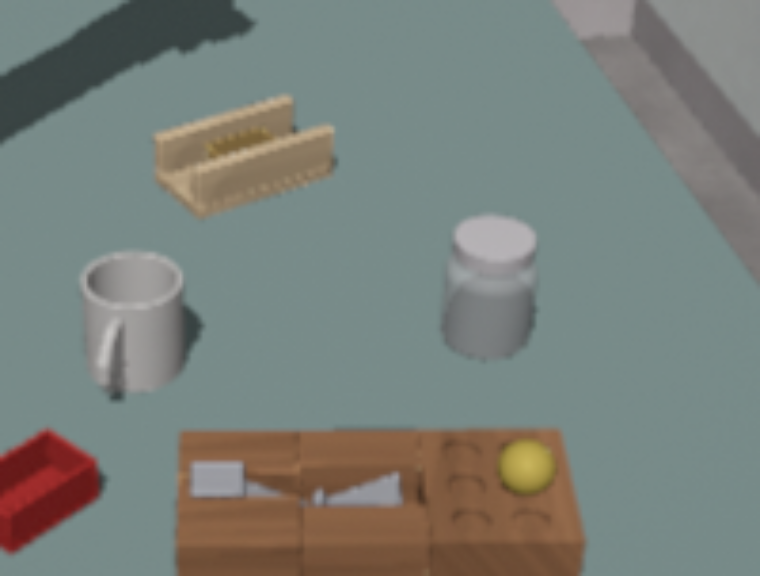

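The dish lies lengthwise between the walls at about (125,250) in the top crop; ball, jar and mug are unmoved. One flatness check, then I hand in.

```bash
python3 - <<'E'
from h import *
a=np.radians(21.4);s=snapshot('top');P=pts(s);d=P-[.5605,.2415,0]
x=(d[...,0]*np.cos(a)+d[...,1]*np.sin(a))*1000;y=(-d[...,0]*np.sin(a)+d[...,1]*np.cos(a))*1000;z=P[...,2]*1000
h=cv2.cvtColor(s['img'],cv2.COLOR_RGB2HSV)
for X in range(-65,66,10):
    k=(abs(x-X)<5)&(abs(y)<13);print(X,np.median(z[k]).round(1),z[k].max().round(1))
k=(abs(x)<24)&(abs(y)<13);A=np.c_[x[k],y[k],np.ones(k.sum())];print(np.linalg.lstsq(A,z[k],rcond=None)[0])
k=(z>34)&(z<45)&(abs(x)<60)&(abs(y)<24)&(h[...,1]>130);print('rim',k.sum(),np.median(z[k]),x[k].min(),x[k].max(),y[k].min(),y[k].max())
finish_job()
E
```

```text
-65 10.6 13.1
-55 11.4 14.1
-45 11.2 15.3
-35 11.5 38.5
-25 28.1 40.7
-15 14.1 17.1
-5 14.0 18.3
5 14.1 17.9
15 13.9 16.8
25 18.7 40.6
35 13.1 37.6
45 11.4 13.6
55 11.1 13.9
65 11.0 13.5
[-1.01808192e-02 -8.88001218e-03  1.39970134e+01]
rim 143 38.029259558351015 -30.576779464889444 29.735197968431404 -20.28128551910828 18.47225398581345
the job is handed in; nothing more can be done
```

The job is done and handed in, at about 25 s of the 61 s. I pressed the tab to its stop, lifted the brass dish out and set it flat on the shelf. I let go, took it again by its two ends, lowered it into the stand until the wrist felt the floor (about 4 N), and released it.

**Last checks:**
- **Dish:** it lies level, with tilt under 0.6° in the top camera. Its inner floor is at z ≈ 14 mm and its rim at about 40 mm, as expected on the 12 mm stand floor.
- **Fit between the walls:** it lies lengthwise, spanning x from -31 to +30 mm and y from -20 to +18 mm in the stand's frame. That is inside the ±26 mm channel.
- **Bystanders:** the ball, jar and mug look unmoved in the pictures, and the arm is clear of everything.

**What failed or disagreed:**
- **Failed presses:** the first press slid off the pad with the dish half tipped. The second never reached the pad. The third reached the stop with a brief 67 N on the fingertips.
- **Fingertip height:** the fingertips were about 8 mm behind the reported TCP, not 19 mm ahead as specified. I corrected for that from then on.
- **Where I set the dish down:** about 9 cm to +y of the listed clear spot, so the gripper would miss the jar and mug.
- **Camera disagreement:** the side camera put the stand about 4–5 mm towards -y compared with the top camera. I relied on the top one, which agreed with the robot to about 1 mm.

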